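# Fetch the groove tool and set a hardback's joint

### The arm

A 7-joint arm with a two-finger parallel gripper is mounted at the origin on the work surface. World frame = base frame: x ahead of the robot, y to its left, z up, the work surface at z = 0. Lengths are in m, angles in rad, forces in N, time in s.
With the tool pointing down it reaches from about 0.4 to 0.85 m from the base axis. Payload 10.4 kg.
Tool frame: the origin (TCP) lies midway between the tips of the shut fingers; the grasp point (between the pads) lies 19 mm behind it (manip.grasp_offset is the distance from the TCP to the grasp point, in m); z points along the fingers, y is the line along which they close (so a half turn about z gives the same grasp; the last joint's range is limited). The gripper opens to 85 mm and grips with 20 to 120 N. Pads are 22 mm wide; open, the fingers measure 114 mm over their backs; the gripper's body (76 mm by 85 mm) begins 54 mm behind the grasp point. The pads swing forward as they close: fully open they stand 13 mm farther back than shut.
Start: joints at [-1.129, 0.332, -0.065, 1.46, 0.022, 1.35, -0.088], TCP at [0.28, 0.559, 0.231] pointing down, gripper open.
Joint ranges: [-2.6, 2.6], [-0.5, 2.12], [-1.47, 1.34], [0.16, 2.42], [-1.27, 4.41], [0.06, 2.06], [-2.6, 2.6]. Speed limits (rad/s): [2.22, 2.22, 2.79, 2.79, 3.14, 3.14, 3.14].

### API

Orientations are given as a unit quaternion [x, y, z, w].
In Python, from workcell import manip gives the robot as it stands.
- The arm moves only by the shell command python3 jog.py 'ROWS' [FORCE]. ROWS is rows parted by semicolons, their numbers by spaces, 1 to 20 of them, each of 7 numbers: a rotation vector rx, ry, rz in rad, then dx, dy, dz in m, then the opening from 0.0 (shut) to 1.0 (fully open); each row is the pose to reach, as a shift and turn from the pose commanded when the command began, along the tool's axes at that moment; what a row does not reach only later rows make up. A row lasts 1/8 s, in which the tool goes at most 0.0625 m and 0.188 rad, less where a joint would pass 70% of its speed; a pose out of reach is approached as far as the arm can. The fingers move at their own pace and stop on an object; FORCE is the grip in N (left out, the last holds). Time passes only in rows, so rows that do not move let the fingers close. It prints the time, the measured TCP pose, the force, the opening and the grip force at its end.
- manip.get_obs(): the state, without advancing time (a new reading comes with each control period).
- manip.camera(name): name is "scene" or "top"; returns the picture (480x640x3 uint8, blue, green, red); there is no depth.
- manip.calibration(name): a dict with "fx", "fy", "cx", "cy" (pixels), "world_from_camera" (4x4, takes a point from camera to world coordinates). Camera axes: x right, y up, looking along -z (the intrinsics and any distortion apply to the point x, -y, -z); pixel columns grow to the right and rows downward; lengths in m; the calibration is good to about 2 mm. A picture is of the moment at which its call begins. calibration takes no time and is no camera call.
- manip.hand_in(): hands the job in; it is judged then, once.
The state is a dict: "clock": time; "joint_pos": joint angles; "joint_velocities": joint speeds; "tau": joint torques, N m; "position": TCP position; "ee_rot": TCP orientation; "ft_force": force on the tool from outside, world axes, zero at the start; "torque": the same for the moment, N m; "grip_width": opening from 0.0 (shut) to 1.0 (fully open); "grasp_force": force on a finger pad.
Only numpy, scipy, OpenCV 4.12 (cv2) and the standard library are available. Lean on these libraries where they do the work, as an engineer would, in place of code of your own. Each camera call takes 0.05 s, during which the arm holds its last target. There are 200 camera calls.

### The job

Open only the box whose lid carries the raised emblem of a pointed tool (a bar that runs into a thin point), leave the other boxes shut, and take the groove tool out. Press its tip lightly (about 5 N, never hard) into the groove beside the spine of the grey and blue hardback and run it slowly, slower than 8 cm a second and keeping the light pressure, from the pale tick beside its far end to the tick beside its near end (towards the robot). Then lay the tool down flat, without dropping it, with its handle on the cork mat; its box may stay open, and leave the tape roll, the jar, the brass weight and the cards where they are.

Things in the scene. Friction and masses are not known exactly. Their poses are not given: they have to be found in the camera images.
- box_blade: box holding the groove tool, which lies on its floor along x, point towards the hinge. 150 (x) x 80 (y) x 38 mm, walls and floor 4 mm, one of four 82 mm apart on a plate, in any order, alike but for the lid emblem; here a raised 60 x 14 mm bar ending in a 27 mm thin point (hinge side). Origin: centre of underside, 6 mm above the table; x from the lid's handle edge to its hinge, z up.
- lid_blade (a joint): hinge of that box's white lid (150 x 80 x 6 mm, 120 g), rad: 0 shut, grows as its handle edge swings up, 1.75 fully back; stiff friction hinge (about 2 N at the handle), the lid stays where it is left. Upright (about 1.4 and more) it leaves room for a gripper over the box.
- lid_blade_handle (a point): grip point of that lid's handle, an upright fin 12 (x) x 16 (y) x 34 mm in the middle of the lid's handle edge; the point is 24 mm above the lid's top face, 10 mm below the fin's top; axes as the lid (those of the box when shut). Pinched across its 16 mm (y), the fin can turn about y between the fingers as the lid swings.
- lid_blade_hinge (a point): on that lid's hinge axis (along y) at mid-width, level with the lid's underside; when shut the handle point is 142 mm from it towards the handle edge and 30 mm above it.
- lid_disc (a joint): lid of a box that must stay shut; its raised emblem is a 42 mm disc; rad, 0 shut, grows as it opens; same lid and handle as the others
- lid_square (a joint): lid of a box that must stay shut; its raised emblem is a 36 mm square; rad, 0 shut, grows as it opens; same lid and handle as the others
- lid_bars (a joint): lid of a box that must stay shut; its raised emblem is three 46 x 10 mm bars side by side; rad, 0 shut, grows as it opens; same lid and handle as the others
- creaser: the groove tool (about 60 g): square-section wooden handle 80 mm long (own x), 16 mm wide (y), 14 mm high (z), with a thin steel point in line with it towards +x. Origin: centre of the handle's underside (7 mm from its axis), near its centre of mass. It starts hidden in the box with the tool emblem.
- creaser_tip (a point): centre of the point's round end (2.5 mm radius), 75 mm from the handle's centre along its axis; axes as the tool
- book: new grey hardback with a blue cloth spine and groove, 182 (x) x 122 (y) x 32 mm, lying fixed on a plywood board 205 x 150 x 12 mm that does not move. Origin: centre of the board's underside on the table; x along the spine, pointing away from the robot; the spine is on the -y side. The cover's top face is 44 mm above the origin.
- cover (a joint): how far the book's front cover is pressed down, m: 0 at rest, 0.004 at most; it springs back, about 4 N per mm
- groove0 (a point): far end mark, +56 mm from the groove's middle along the book's x: point on the floor of the cover's joint groove, 40.5 mm above the table; axes as the book; sinks with it. The groove is straight along the book's x, 9 mm wide, 3.5 mm deep, 182 mm long, 34 mm to the spine (-y) side of the book's centre line. Pale ticks on the cover stand beside both end marks.
- groove1 (a point): first quarter, +28 mm from the groove's middle along the book's x: point on the floor of the cover's joint groove, 40.5 mm above the table; as the far end mark
- groove2 (a point): middle, +0 mm from the groove's middle along the book's x: point on the floor of the cover's joint groove, 40.5 mm above the table; as the far end mark
- groove3 (a point): third quarter, -28 mm from the groove's middle along the book's x: point on the floor of the cover's joint groove, 40.5 mm above the table; as the far end mark
- groove4 (a point): near end mark, -56 mm from the groove's middle along the book's x: point on the floor of the cover's joint groove, 40.5 mm above the table; as the far end mark
- mat: flat cork mat 180 (x) x 95 (y) x 6 mm, fixed to the table; origin: centre of its underside
- tape: bystander: upright-axis roll of tape lying flat, 90 mm across, 24 mm high; origin: centre of its underside
- glue: bystander: jar 60 mm across, 85 mm high; origin: centre of its underside
- weight: bystander: brass weight with a neck, 52 mm across, 50 mm high; origin: centre of its underside
- cards: bystander: stack of cards 90 x 55 x 30 mm; origin: centre of its underside

How it is judged:
By the outcome, as a careful person would: the job done as asked, in the order asked, and still so for the second after the job is handed in, with the robot touching nothing.
It also fails if it takes over 72 s, if anything falls off the work surface, if the arm or the gripper's body presses on something with over 40 N, if the wrist force passes 120 N, or if a joint passes its speed limit or range.

## Working session

There is one attempt and no reset: what is moved stays moved. The work goes in short steps, Python scripts to look and compute and a shell command to move; the robot and the scene stay as the last step left them, time stands still between calls to the robot, and variables do not carry over. Pictures are saved under pics/ and viewed, at most 10 in all, crops included, and the job is handed in when it is done.

```bash
ls; mkdir -p pics; python3 - <<'E'
from workcell import manip
import cv2,numpy as np
for n in("scene","top"):
    cv2.imwrite(f"pics/{n}0.png",manip.camera(n)); c=manip.calibration(n); print(n,{k:(np.round(v,4).tolist()) for k,v in c.items()})
o=manip.get_obs(); print(o, manip.grasp_offset)
E
```

```text
jog.py
pics
workcell.py
scene {'fx': 578.3025, 'fy': 578.3025, 'cx': 325.4961, 'cy': 251.194, 'world_from_camera': [[-0.4144, -0.7398, 0.5301, 1.2262], [0.9101, -0.3322, 0.2478, 0.3325], [-0.0073, 0.5851, 0.8109, 1.067], [0.0, 0.0, 0.0, 1.0]]}
top {'fx': 497.1961, 'fy': 497.1961, 'cx': 320.1247, 'cy': 246.0738, 'world_from_camera': [[0.0072, 0.9983, -0.0584, 0.5066], [-0.9998, 0.006, -0.021, 0.0122], [-0.0206, 0.0585, 0.9981, 1.246], [0.0, 0.0, 0.0, 1.0]]}
{'clock': 0.1, 'joint_pos': array([-1.12859572,  0.33281262, -0.06471179,  1.46083841,  0.02162225,
        1.34991799, -0.08852498]), 'joint_velocities': array([-3.88825330e-04, -2.34633704e-03,  1.53643821e-03, -2.23273464e-03,
       -3.21984902e-04,  2.84199446e-03,  9.22153578e-05]), 'tau': array([ 1.54600591e-03, -6.26744127e+01,  4.93766635e-02, -3.92431962e+01,
        1.63391617e-02,  6.84586572e-03, -3.37795370e-05]), 'position': array([0.2800064 , 0.55839444, 0.23060211]), 'ee_rot': array([ 2.30309110e-01,  9.73117313e-01, -6.30452375e-04, -1.10300744e-04]), 'ft_force': array([0.45960661, 0.72853254, 0.54660703]), 'torque': array([-0.01569928, -0.01726021,  0.05564386]), 'grasp_force': 0.0, 'grip_width': 1.0017869517061269} 0.0187
```

View pics/top0.png

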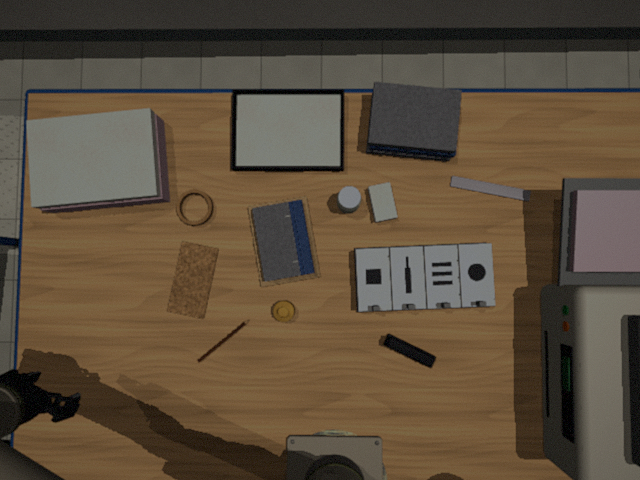

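View pics/scene0.png

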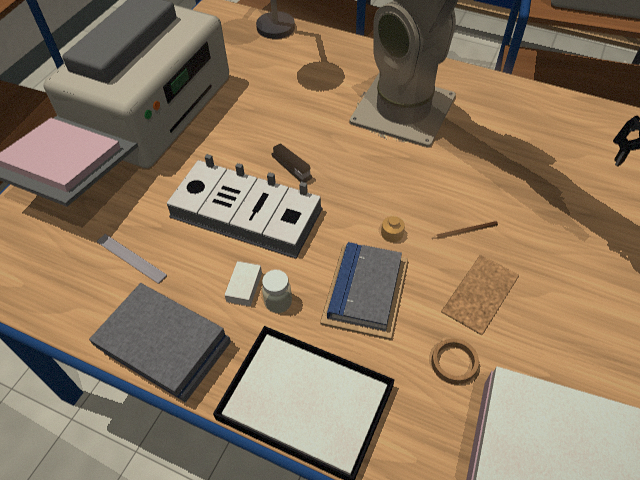

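The tool emblem is on the second box from the left: top view about (408,275), with its handle about (410,306). The book's spine and groove are at about (300,240), and the mat at about (193,280).

```bash
cat > h.py <<'E'
from workcell import manip
import cv2,numpy as np
def ray(n,u,v):
    c=manip.calibration(n);M=np.array(c["world_from_camera"])
    d=M[:3,:3]@np.array([(u-c["cx"])/c["fx"],-(v-c["cy"])/c["fy"],-1.]);return M[:3,3],d
def onz(n,u,v,z):
    o,d=ray(n,u,v);return o+d*(z-o[2])/d[2]
def tri(u1,u2):
    (a,d),(b,e)=ray("top",*u1),ray("scene",*u2)
    s=np.linalg.lstsq(np.c_[d,-e],b-a,rcond=None)[0];p,q=a+d*s[0],b+e*s[1];return (p+q)/2,np.linalg.norm(p-q)
def proj(n,p):
    c=manip.calibration(n);M=np.linalg.inv(np.array(c["world_from_camera"]));q=M@np.r_[p,1]
    return c["cx"]-c["fx"]*q[0]/q[2],c["cy"]+c["fy"]*q[1]/q[2]
E
python3 - <<'E'
import cv2,numpy as np
t=cv2.imread("pics/top0.png");s=cv2.imread("pics/scene0.png")
a=cv2.resize(t[195:315,240:500],None,fx=3,fy=3,interpolation=cv2.INTER_CUBIC)
b=cv2.resize(s[150:260,160:420],None,fx=3,fy=3,interpolation=cv2.INTER_CUBIC)
im=np.clip(np.vstack([a,b[:240]])*1.8,0,255).astype(np.uint8); cv2.imwrite("pics/c1.png",im);print(im.shape)
E
```

```text
(600, 780, 3)
```

View pics/c1.png

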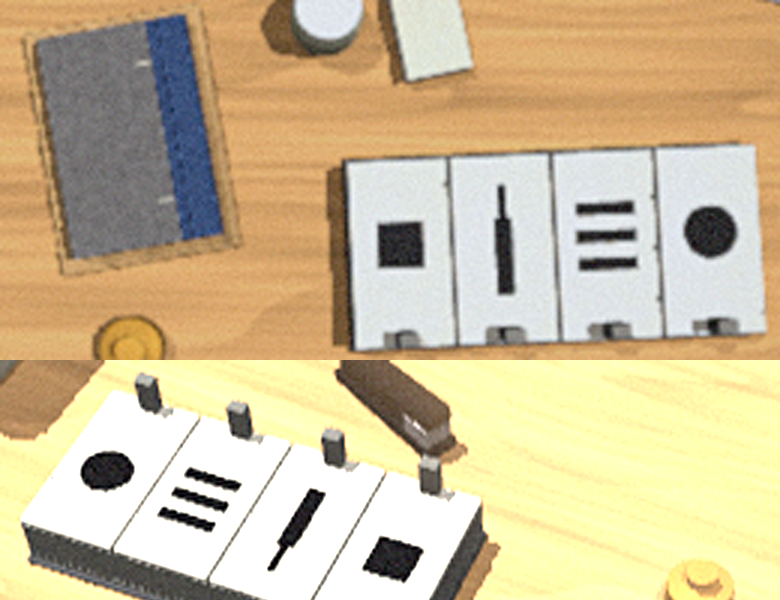

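The crop shows the tool emblem on the second lid from the left (point towards the far, hinge side), handle at about (507,333) in the crop. The ticks are at (143,63) and (166,199), at the blue groove's edge.

```bash
python3 - <<'E'
from h import *
t=cv2.imread("pics/top0.png");s=cv2.imread("pics/scene0.png")
P=lambda x,y:(x/3+240,y/3+195)
np.set_printoptions(precision=4,suppress=True)
hsv=cv2.cvtColor(t,cv2.COLOR_BGR2HSV)
def big(m,x0,x1,y0,y1):
    k=np.zeros_like(m);k[y0:y1,x0:x1]=m[y0:y1,x0:x1]
    c,_=cv2.findContours(k,cv2.RETR_EXTERNAL,cv2.CHAIN_APPROX_NONE);return max(c,key=cv2.contourArea)
def rect(c,z):
    w=np.array([onz("top",*p[0],z)[:2] for p in c]).astype(np.float32)
    (cx,cy),(a,b),_=r=cv2.minAreaRect(w);B=cv2.boxPoints(r);return np.array([cx,cy]),B,(a,b)
def longdir(B):
    e=[B[1]-B[0],B[2]-B[1]];return max(e,key=np.linalg.norm)
w=((hsv[...,1]<50)&(hsv[...,2]>110)).astype(np.uint8)
w=cv2.morphologyEx(w,cv2.MORPH_CLOSE,np.ones((5,5)))
c=big(w,350,500,238,318);C,B,sz=rect(c,.05);d=longdir(B);print("lids",C,sz,np.degrees(np.arctan(d[1]/d[0])));
c2=[onz("top",*P(*q),.05) for q in((348,160),(755,146),(765,332),(353,350))];print(np.array(c2),np.mean(c2,0))
# emblem
k=((hsv[...,2]<70)).astype(np.uint8);c=big(k,398,418,250,297);C,B,sz=rect(c,.052);print("emblem",C,sz,np.arctan(longdir(B)[1]/longdir(B)[0]))
# handle fin top from both views: scene crop fin tops
print("fin top",tri(P(511,329),(333/3+160,434/3+150-120)))
# book
bl=((hsv[...,0]>100)&(hsv[...,0]<125)&(hsv[...,1]>120)&(hsv[...,2]>40)).astype(np.uint8)
c=big(bl,280,320,195,285);C,B,sz=rect(c,.044);d=longdir(B);print("blue",C,B.tolist(),sz,np.arctan(d[1]/d[0]))
q=[onz("top",*P(*q),.044) for q in((37,40),(188,13),(223,235),(70,258))];print("cover",np.array(q),np.mean(q,0))
q=[onz("top",*P(*q),.044) for q in((143,63),(166,199))];print("ticks",np.array(q))
m=((hsv[...,0]>8)&(hsv[...,0]<20)&(hsv[...,1]>90)).astype(np.uint8)
q=[onz("top",*p,.006) for p in((184,241),(218,247),(202,318),(167,312))];print("mat",np.array(q),np.mean(q,0))
for n,p in(("tape",(195,208,.024)),("glue",(348,197,.085)),("weight",(284,310,.05)),("cards",(382,203,.03))): print(n,onz("top",*p))
E
```

```text
lids [ 0.5044 -0.2141] (0.1479535847902298, 0.32402104139328003) -87.00161
[[ 0.5716 -0.0491  0.05  ]
 [ 0.5848 -0.3734  0.05  ]
 [ 0.4372 -0.3793  0.05  ]
 [ 0.4202 -0.0535  0.05  ]] [ 0.5034 -0.2138  0.05  ]
emblem [ 0.5097 -0.1721] (0.011906665749847889, 0.08352455496788025) -0.002775265
fin top (array([ 0.4398, -0.1722,  0.0883]), np.float64(0.001117759192082913))
blue [0.5988 0.0847] [[0.5088902711868286, 0.08385714888572693], [0.5145217180252075, 0.05341723561286926], [0.6886967420578003, 0.08563971519470215], [0.6830652952194214, 0.11607962846755981]] (0.17713050544261932, 0.030956435948610306) 0.18293232
cover [[0.6681 0.2035 0.044 ]
 [0.6907 0.0808 0.044 ]
 [0.5109 0.0509 0.044 ]
 [0.4915 0.1742 0.044 ]] [0.5903 0.1274 0.044 ]
ticks [[0.6497 0.117  0.044 ]
 [0.5395 0.0972 0.044 ]]
mat [[0.5898 0.3807 0.006 ]
 [0.5752 0.2945 0.006 ]
 [0.398  0.3311 0.006 ]
 [0.412  0.4192 0.006 ]] [0.4938 0.3564 0.006 ]
tape [0.671  0.3497 0.024 ]
glue [ 0.6904 -0.0281  0.085 ]
weight [0.4226 0.1228 0.05  ]
cards [ 0.6846 -0.1136  0.03  ]
```

```bash
cat >> h.py <<'E'
from scipy.spatial.transform import Rotation as Ro
np.set_printoptions(precision=4,suppress=True)
def Rt(yaw,pitch=0): return Ro.from_euler("ZY",[yaw,pitch])*Ro.from_matrix(np.diag([1,-1,-1]))
def delta(p,yaw,pitch=0):
    o=manip.get_obs();R=Ro.from_quat(o["ee_rot"])
    print((R.inv()*Rt(yaw,pitch)).as_rotvec(),R.inv().apply(np.array(p)-o["position"]))
E
python3 - <<'E'
from h import *
for p in((.5,.2,.231),(.433,-.176,.2)): delta(p,.047)
# check handle pixel prediction
x=np.array([np.cos(.047),np.sin(.047),0]);y=np.array([-x[1],x[0],0]);c=np.array([.502,-.173,0])
for q in((-75,-8,84),(-63,-8,84),(-63,8,84),(-75,8,84),(-69,0,50)):
    p=c+x*q[0]/1e3+y*q[1]/1e3+[0,0,q[2]/1e3];u=np.array(proj("top",p));v=np.array(proj("scene",p));print((u-[240,195])*3,(v-[160,150])*3+[0,360])
E
```

```text
[-0.0003  0.0017  2.6298] [-0.3573 -0.2218 -0.0001]
[-0.0003  0.0017  2.6298] [-0.4659 -0.5879  0.0314]
[525.4557 345.21  ] [326.1301 422.3754]
[524.6611 329.5899] [319.5487 432.9136]
[503.8937 330.3936] [338.3331 438.4599]
[504.6753 346.0102] [344.8412 427.867 ]
[507.6985 335.017 ] [335.8245 460.2459]
```

```bash
python3 jog.py '0 0 1.3 -0.357 -0.222 0 0.6;0 0 1.3 -0.357 -0.222 0 0.6;0 0 1.3 -0.357 -0.222 0 0.6;0 0 1.3 -0.357 -0.222 0 0.6;0 0 1.3 -0.357 -0.222 0 0.6;0 0 1.3 -0.357 -0.222 0 0.6;0 0 1.3 -0.357 -0.222 0 0.6;0 0 2.63 -0.468 -0.587 0.08 0.6;0 0 2.63 -0.468 -0.587 0.08 0.6;0 0 2.63 -0.468 -0.587 0.08 0.6;0 0 2.63 -0.468 -0.587 0.08 0.6;0 0 2.63 -0.468 -0.587 0.08 0.6;0 0 2.63 -0.468 -0.587 0.08 0.6;0 0 2.63 -0.468 -0.587 0.08 0.6;0 0 2.63 -0.468 -0.587 0.08 0.6;0 0 2.63 -0.468 -0.587 0.08 0.6;0 0 2.63 -0.468 -0.587 0.08 0.6' 30
python3 - <<'E'
from h import *
o=manip.get_obs();print(o["joint_pos"]);delta((.436,-.176,.056),.047)
a=manip.camera("top")[195:325,330:500];b=manip.camera("scene")[120:250,150:340]
f=lambda i:cv2.resize(i,None,fx=2.2,fy=2.2,interpolation=cv2.INTER_CUBIC)
a,b=f(a),f(b);im=np.clip(np.hstack([a,b])*1.6,0,255).astype(np.uint8);cv2.imwrite("pics/c2.png",im);print(im.shape)
E
```

```text
clock: 2.22
position: [0.4358, -0.1746, 0.1514]
ee_rot: [1.0, 0.026, 0.0, -0.0]
ft_force: [0.1, 0.0, 0.6]
grip_width: 0.603
grasp_force: 0.0
[-0.3854  0.0369  0.6922  1.9911 -0.0265  1.122  -1.2015]
[-0.0003 -0.0003  0.0044] [0.0001 0.0015 0.0954]
(286, 792, 3)
```

View pics/c2.png

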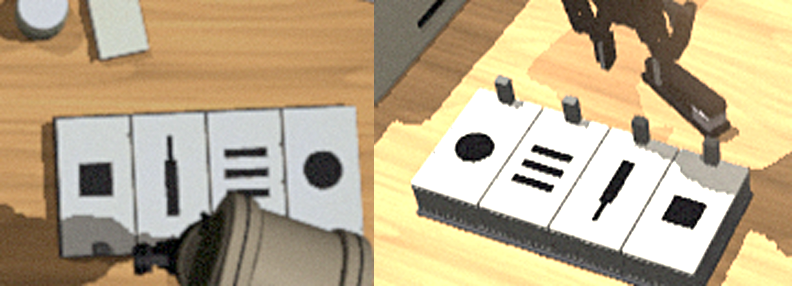

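The gripper hangs above the tool box's fin (about (642,125) in the scene half), with the fingers on either side. I'll descend and pinch.

```bash
python3 jog.py '0 0 0 0 0.0015 0.05 0.6;0 0 0 0 0.0015 0.095 0.6;0 0 0 0 0.0015 0.095 0.6;0 0 0 0 0.0015 0.095 0.6;0 0 0 0 0.0015 0.095 0.6;0 0 0 0 0.0015 0.095 0.1;0 0 0 0 0.0015 0.095 0.1;0 0 0 0 0.0015 0.095 0.1;0 0 0 0 0.0015 0.095 0.1' 30
python3 - <<'E'
import numpy as np
# lid arc, tool axes: dx fwd, dz down(+)
for t in np.arange(0,1.56,.1): print(round(t,2),round(-142*np.cos(t)+30*np.sin(t)+142,1),round(-(142*np.sin(t)+30*np.cos(t)-30),1))
E
```

```text
clock: 3.45
position: [0.4358, -0.1767, 0.0569]
ee_rot: [1.0, 0.024, 0.0, -0.001]
ft_force: [-2.6, 3.1, 7.3]
grip_width: 0.182
grasp_force: 32.2
0.0 0.0 -0.0
0.1 3.7 -14.0
0.2 8.8 -27.6
0.3 15.2 -40.6
0.4 22.9 -52.9
0.5 31.8 -64.4
0.6 41.7 -74.9
0.7 52.7 -84.4
0.8 64.6 -92.8
0.9 77.2 -99.9
1.0 90.5 -105.7
1.1 104.3 -110.2
1.2 118.5 -113.2
1.3 132.9 -114.9
1.4 147.4 -115.0
1.5 161.9 -113.8
```

```bash
python3 jog.py '0 0 0 0.004 0 -0.014 0.1;0 0 0 0.009 0 -0.028 0.1;0 0 0 0.015 0 -0.041 0.1;0 0 0 0.023 0 -0.053 0.1;0 0 0 0.032 0 -0.064 0.1;0 0 0 0.042 0 -0.075 0.1;0 0 0 0.053 0 -0.084 0.1;0 0 0 0.065 0 -0.093 0.1' 30; python3 jog.py '0 0 0 0.012 0 -0.007 0.1;0 0 0 0.026 0 -0.013 0.1;0 0 0 0.039 0 -0.017 0.1;0 0 0 0.054 0 -0.02 0.1;0 0 0 0.068 0 -0.022 0.1;0 0 0 0.082 0 -0.022 0.1;0 0 0 0.096 0 -0.021 0.1;0 0 0 0.102 0 -0.02 0.1;0 0 0 0.102 0 -0.02 0.1'
```

```text
clock: 4.45
position: [0.5005, -0.1736, 0.1497]
ee_rot: [1.0, 0.024, -0.001, -0.0]
ft_force: [-0.1, 4.3, -6.9]
grip_width: 0.18
grasp_force: 29.3
clock: 5.58
position: [0.6035, -0.1686, 0.17]
ee_rot: [1.0, 0.024, 0.001, -0.0]
ft_force: [0.3, 6.2, 2.4]
grip_width: 0.179
grasp_force: 29.5
```

```bash
python3 jog.py '0 0 0 0 0 0 0.5;0 0 0 0 0 0 0.5;0 0 0 0 0 0 0.5;0 0 0 0 0 -0.06 0.5;0 0 0 0 0 -0.11 0.5;0 0 0 -0.06 -0.05 -0.11 0.35;0 0 0 -0.11 -0.11 -0.11 0.35;0 0 0 -0.13 -0.17 -0.11 0.35;0 0 0 -0.13 -0.23 -0.11 0.35;0 0 0 -0.13 -0.29 -0.11 0.35;0 0 0 -0.13 -0.29 -0.11 0.35;0 0 0 -0.13 -0.29 -0.11 0.35'
python3 - <<'E'
from h import *
t=manip.camera("top");cv2.imwrite("pics/t3.png",t)
a=cv2.resize(t[215:325,340:510],None,fx=4,fy=4,interpolation=cv2.INTER_CUBIC)
im=np.clip(a*2.0,0,255).astype(np.uint8);cv2.imwrite("pics/c3.png",im);print(im.shape)
E
```

```text
clock: 7.08
position: [0.4586, 0.1156, 0.2793]
ee_rot: [1.0, 0.025, 0.0, 0.0]
ft_force: [-0.2, -0.8, 0.3]
grip_width: 0.352
grasp_force: 0.0
(440, 680, 3)
```

View pics/c3.png

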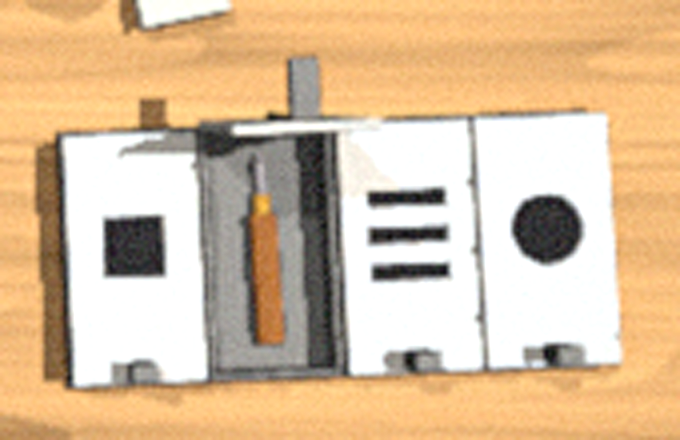

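The lid is open and the tool is visible: orange handle from (271,342) to (263,213), tip at about (257,157) in the crop.

```bash
python3 - <<'E'
from h import *
t=cv2.imread("pics/t3.png");P=lambda x,y:(x/4+340,y/4+215)
h=cv2.cvtColor(t,cv2.COLOR_BGR2HSV);m=((h[...,0]<18)&(h[...,1]>140)).astype(np.uint8)
k=np.zeros_like(m);k[262:302,395:415]=m[262:302,395:415]
ys,xs=np.nonzero(k);w=np.array([onz("top",x,y,.024)[:2] for x,y in zip(xs,ys)],np.float32)
(c,s,a)=cv2.minAreaRect(w);print(len(w),c,w.mean(0),s,a)
e=np.linalg.eigh(np.cov(w.T))[1][:,1];print("axis yaw",np.arctan(e[1]/e[0]))
print("ends",onz("top",*P(271,342),.024),onz("top",*P(264,213),.024),"tip",onz("top",*P(257,157),.017))
c=w.mean(0);delta((*c,.1),np.arctan(e[1]/e[0]));print(manip.get_obs()["joint_pos"])
E
```

```text
198 (0.4865662157535553, -0.1724577248096466) [ 0.4859 -0.1726] (0.07869774848222733, 0.015318861231207848) 4.2124409675598145
axis yaw 0.05903675432027717
ends [ 0.4464 -0.1768  0.024 ] [ 0.5249 -0.1728  0.024 ] tip [ 0.5595 -0.1696  0.017 ]
[ 0.0003 -0.0002 -0.0117] [0.0134 0.2874 0.1794]
[-0.7864 -0.0544  0.4333  1.7908  0.0235  1.4002 -1.881 ]
```

```bash
python3 jog.py '0 0 -0.012 0.0235 0.06 0 0.35;0 0 -0.012 0.0235 0.12 0 0.35;0 0 -0.012 0.0235 0.18 0.02 0.35;0 0 -0.012 0.0235 0.24 0.05 0.35;0 0 -0.012 0.0235 0.287 0.1 0.35;0 0 -0.012 0.0235 0.287 0.16 0.35;0 0 -0.012 0.0235 0.287 0.2 0.35;0 0 -0.012 0.0235 0.287 0.2 0.35;0 0 -0.012 0.0235 0.287 0.2 0.35'
python3 -c "
from h import *
delta((.496,-.172,.011),.059)"
```

```text
clock: 8.25
position: [0.4965, -0.1726, 0.0813]
ee_rot: [1.0, 0.029, 0.001, 0.0]
ft_force: [0.1, 0.3, 0.8]
grip_width: 0.343
grasp_force: 0.0
[ 0.0008 -0.0021 -0.0014] [-0.0006 -0.0007  0.0703]
```

```bash
python3 jog.py '0 0 0 0 0 0.03 0.35;0 0 0 0 0 0.055 0.35;0 0 0 0 0 0.065 0.35;0 0 0 0 0 0.069 0.35;0 0 0 0 0 0.07 0.35;0 0 0 0 0 0.07 0.35;0 0 0 0 0 0.07 0.0;0 0 0 0 0 0.07 0.0;0 0 0 0 0 0.07 0.0;0 0 0 0 0 0.07 0.0;0 0 0 0 0 0.07 0.0' 90
```

```text
clock: 9.62
position: [0.4967, -0.1718, 0.0107]
ee_rot: [1.0, 0.029, 0.001, -0.0]
ft_force: [-2.3, 1.1, 12.0]
grip_width: 0.158
grasp_force: 89.2
```

```bash
python3 jog.py '0 0 0 0 0 -0.03 0;0 0 0 0 0 -0.09 0;0 0 0 0 0 -0.15 0;0 0 0 0 -0.06 -0.17 0;0 0 0 0 -0.12 -0.17 0;0 0 0 0 -0.17 -0.17 0;0 0 0 0 -0.17 -0.17 0;0 0 0 0 -0.17 -0.17 0'
python3 - <<'E'
from h import *
def edge(n,rows,x0,x1):
    im=cv2.GaussianBlur(cv2.imread(f"pics/{n}0.png"),(3,3),0).astype(float);g=im[...,0]-im[...,2];out=[]
    for r in rows:
        l=g[r,x0(r):x1(r)];hi=np.percentile(l,90)
        up=[i for i in range(1,len(l)) if l[i-1]<hi/2<=l[i]];dn=[i for i in range(1,len(l)) if l[i-1]>=hi/2>l[i]]
        if up and dn:
            f=lambda i:x0(r)+i-1+(hi/2-l[i-1])/(l[i]-l[i-1]);out.append((f(up[0]),f(dn[-1]),r))
    return np.array(out)
E_=edge("top",range(205,272),lambda r:262,lambda r:325)
for n,k in(("inner",0),("spine",1)):
    w=np.array([onz("top",e[k],e[2],.044)[:2] for e in E_]);p=np.polyfit(w[:,0],w[:,1],1);res=w[:,1]-np.polyval(p,w[:,0]);ok=abs(res)<.003;p=np.polyfit(w[ok,0],w[ok,1],1);print("top",n,np.arctan(p[0]),np.polyval(p,.595),ok.sum(),res[ok].std())
E_=edge("scene",range(255,315),lambda r:318,lambda r:372)
for n,k in(("spine",0),("inner",1)):
    w=np.array([onz("scene",e[k],e[2],.044)[:2] for e in E_]);p=np.polyfit(w[:,0],w[:,1],1);res=w[:,1]-np.polyval(p,w[:,0]);ok=abs(res)<.003;p=np.polyfit(w[ok,0],w[ok,1],1);print("scene",n,np.arctan(p[0]),np.polyval(p,.595),ok.sum(),res[ok].std())
# ticks: bright spots
for n,boxs in(("top",((280,210,294,222),(288,255,302,267))),("scene",((345,255,362,270),(338,280,356,330)))):
    im=cv2.imread(f"pics/{n}0.png").astype(float).min(2)
    for a,b,c,d in boxs:
        l=im[b:d,a:c];l=np.clip(l-np.median(l)-25,0,None);Y,X=np.mgrid[b:d,a:c];print(n,"tick",(X*l).sum()/l.sum(),(Y*l).sum()/l.sum(),onz(n,(X*l).sum()/l.sum(),(Y*l).sum()/l.sum(),.044))
manip_im=manip.camera("scene");t=manip.camera("top")
a=cv2.resize(manip_im[60:340,200:440],None,fx=2,fy=2);b=cv2.resize(cv2.imread("pics/scene0.png")[230:330,310:420],(320,291));
im=np.zeros((560,800,3),np.uint8);im[:,:480]=a;im[:291,480:]=b;im[300:540,480:]=cv2.resize(t[180:300,220:380],(320,240));cv2.imwrite("pics/c4.png",np.clip(im*1.5,0,255).astype(np.uint8))
E
```

```text
clock: 10.62
position: [0.4858, -0.0024, 0.1795]
ee_rot: [1.0, 0.029, 0.0, 0.0]
ft_force: [0.7, 0.4, -0.2]
grip_width: 0.16
grasp_force: 88.4
top inner 0.17932226255495828 0.10015505037674506 67 0.00018953978201639607
top spine 0.18299234069075124 0.068329610365201 67 0.00022522970765475128
scene spine 0.1802097401638196 0.06827627444880105 60 0.0002521847645379884
scene inner 0.1816629189581866 0.09973748919881602 60 0.00022261169017765504
top tick 287.42857142857144 215.64285714285714 [0.6506 0.1176 0.044 ]
top tick 296.0 261.0 [0.5403 0.0956 0.044 ]
scene tick 359.10788381742736 262.45988934993085 [0.5551 0.0982 0.044 ]
scene tick 349.97556719022685 304.89848749272835 [0.6602 0.1216 0.044 ]
```

View pics/c4.png

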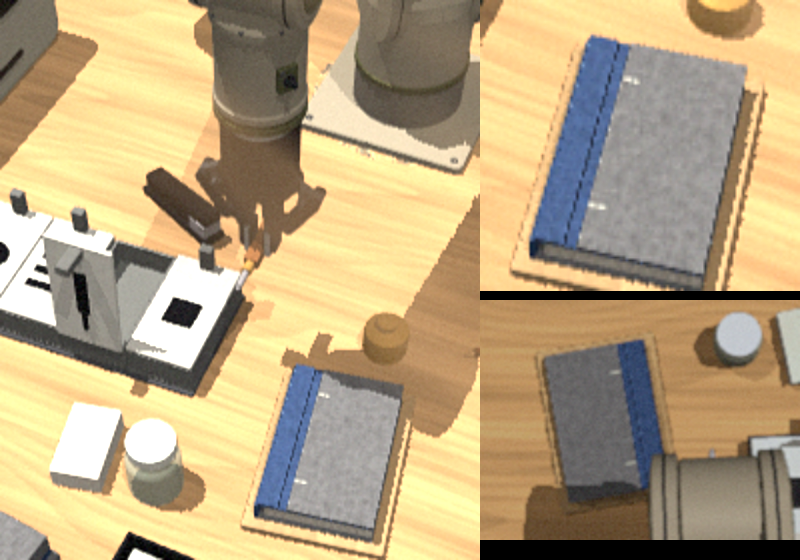

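The scene view shows the tool held level, tip at about (320,202) full-frame. The ticks sit at about (362,257) and (350,301). Both views agree on the groove.

```bash
cat >> h.py <<'E'
TIP=np.array([.0643,0,-.0063]);U=np.array([np.cos(.181),np.sin(.181),0]);MID=np.array([.5967,.0959,0])
def tipnow():
    o=manip.get_obs();return o["position"]+Ro.from_quat(o["ee_rot"]).apply(TIP)
def tipto(a,z,pitch=.44,yaw=.181): # a along groove, tip centre height z
    p=MID+a*U+[0,0,z];return delta(p-Rt(yaw,pitch).apply(TIP),yaw,pitch)
E
python3 - <<'E'
from h import *
print("ticks scene",onz("scene",350.2,300.8,.044),onz("scene",362.25,257.2,.044))
print(tipnow(),proj("scene",tipnow()));print(manip.get_obs()["joint_pos"])
tipto(.056,.09)
E
```

```text
ticks scene [0.651  0.1182 0.044 ] [0.5395 0.0991 0.044 ]
[0.55   0.0005 0.1857] (np.float64(317.69754228718864), np.float64(203.6904080127077))
[-0.7242  0.0489  0.663   1.9184 -0.0323  1.1848 -1.5638]
[-0.0272 -0.4395 -0.1224] [ 0.1115 -0.092   0.0677]
```

```bash
python3 jog.py '0 0 -0.122 0.03 -0.05 0 0;-0.027 -0.2 -0.122 0.07 -0.092 0 0;-0.027 -0.3 -0.122 0.11 -0.092 0.02 0;-0.027 -0.44 -0.122 0.1115 -0.092 0.045 0;-0.027 -0.44 -0.122 0.1115 -0.092 0.0677 0;-0.027 -0.44 -0.122 0.1115 -0.092 0.0677 0;-0.027 -0.44 -0.122 0.1115 -0.092 0.0677 0;-0.027 -0.44 -0.122 0.1115 -0.092 0.0677 0'
python3 - <<'E'
from h import *
print(manip.get_obs()["joint_pos"]);p=tipnow();print(p,proj("scene",p),proj("top",p));tipto(.056,.06)
a=manip.camera("scene");b=manip.camera("top");cv2.imwrite("pics/s5.png",a);cv2.imwrite("pics/t5.png",b)
im=np.hstack([cv2.resize(a[240:330,310:410],(400,360),interpolation=cv2.INTER_CUBIC),cv2.resize(b[190:280,250:350],(400,360),interpolation=cv2.INTER_CUBIC)])
cv2.imwrite("pics/c5.png",np.clip(im*1.5,0,255).astype(np.uint8))
E
```

```text
clock: 11.72
position: [0.5923, 0.0966, 0.1143]
ee_rot: [0.972, 0.089, -0.215, 0.019]
ft_force: [0.1, -0.5, -0.2]
grip_width: 0.159
grasp_force: 88.4
[-0.5736  0.7595  0.5731  1.2735 -0.3281  1.6519 -1.3887]
[0.6523 0.1077 0.0929] (np.float64(345.7414983832875), np.float64(286.7386968607718)) (np.float64(289.8594447980751), np.float64(212.44867026816846))
[-0.0004 -0.004   0.0017] [0.0131 0.0015 0.0299]
```

View pics/c5.png

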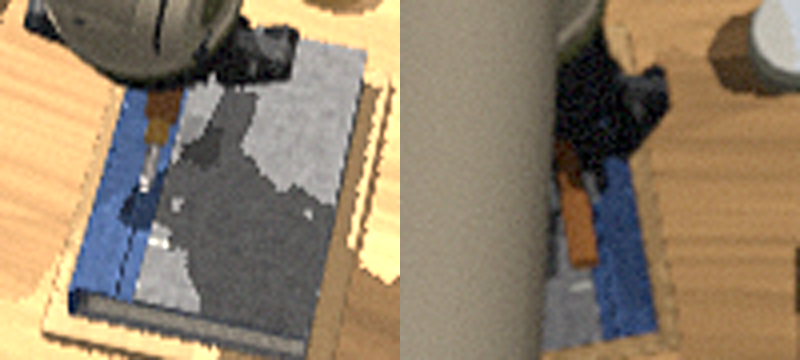

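The tip is at about (346.7,287) in the scene view, against a prediction of (345.7,286.7), so the hand geometry holds. I'll refine and descend.

```bash
python3 - <<'E'
from h import *
s=cv2.imread("pics/s5.png").astype(int);l=s.min(2)
print(l[276:292,340:354])
E
python3 jog.py '0 0 0 0.007 0.001 0.015 0;0 -0.004 0 0.0131 0.0015 0.03 0;0 -0.004 0 0.0131 0.0015 0.03 0;0 -0.004 0 0.0131 0.0015 0.03 0'
python3 - <<'E'
from h import *
p=tipnow();print(p,proj("scene",p));tipto(.056,.047);print(manip.get_obs()["ft_force"])
l=manip.camera("scene").astype(int).min(2);u,v=np.round(proj("scene",p)).astype(int);print(u,v);print(l[v-9:v+6,u-6:u+8])
E
```

```text
[[ 50  57  56  51  52  44  49  56  84  61  50  57  49  69]
 [ 57  53  54  51  45  51  51  51 112  80  49  51  50 105]
 [ 53  52  52  53  57  57  60  63 108  77  52  57  54 123]
 [ 54  50  55  55  55  53  71  85  92  69  51  52  59 121]
 [ 53  55  54  57  55  55  70  92  80  65  58  64  50 108]
 [ 53  52  53  53  57  56  78 107  75  63  68  49  65  54]
 [ 53  48  49  56  51  53  75 103  79  51  53  25  61  57]
 [ 57  52  53  57  55  86  81 100  85  27  22  35  57  59]
 [ 51  56  56  55  51 139 118  93  66  23  27  59  57  61]
 [ 50  55  51  56  43 130 155  77  43  27  31  70  58  59]
 [ 53  55  51  47  23  93 115  66  38  28  38  60  63  58]
 [ 57  53  51  11  27 135 144  50  26  27  39  61  58  62]
 [ 62  56  53  27  30  24  44  31  31  29  50  60  58  56]
 [ 62  48  29  26  34  28  36  32  31  30  64  55  53  83]
 [ 56  22  21  23  42  33  27  30  37  29  60  54  56 116]
 [ 55  19  24  24  37  35  40  27  35  48  59  56  55 113]]
clock: 12.32
position: [0.591, 0.0949, 0.0787]
ee_rot: [0.971, 0.089, -0.22, 0.02]
ft_force: [0.2, -0.0, -0.0]
grip_width: 0.155
grasp_force: 88.4
[0.6507 
[... 343 characters left out ...]
3  25  18  26  40  70  97  80  66  55  59  53  57]
 [ 26  18  25  24  18  53  82 105  76  60  40  59  54  60]
 [ 13  19  19  28  35  29  80 106  78  60  51  51  58  62]
 [ 29  20  21  32  20  68  82  96  79  50  47  55  58  62]
 [ 36  37  43  36  13 119  96  91  58  32  53  61  59  64]
 [ 52  67  71  45  14 128 160  78  47  36  57  60  62  59]
 [ 58  60  63  65  32 103 175  66  31  51  58  58  63  58]
 [ 63  61  59  65  19  71 119  50  32  61  59  61  61  52]
 [ 63  63  62  73  16  50  50  57  31  59  61  62  64  60]
 [ 62  65  63  71  33  59  59  65  34  55  54  57  60  58]
 [ 62  61  63  43  63  70  64  51 103 117  61  61  62  56]
 [ 62  66  69  31  61  64  63  43 164 179  97  73  82  72]]
```

```bash
python3 jog.py '0 0.005 0 0.003 0 0.005 0;0 0.005 0 0.0052 0 0.0087 0;0 0.005 0 0.0052 0 0.0087 0;0 0.005 0 0.0056 0 0.0096 0;0 0.005 0 0.006 0 0.0105 0;0 0.005 0 0.006 0 0.0105 0'
python3 -c "
from h import *
print(tipnow(),manip.get_obs()['ft_force']);tipto(.056,.043)"
```

```text
clock: 13.12
position: [0.5919, 0.0952, 0.0668]
ee_rot: [0.972, 0.089, -0.217, 0.02]
ft_force: [-0.4, 0.4, -0.9]
grip_width: 0.159
grasp_force: 88.4
[0.6517 0.1063 0.0451] [-0.3745  0.4113 -0.8835]
[ 0.0004 -0.0004  0.0018] [0.0009 0.0002 0.0019]
```

```bash
python3 jog.py '0 0 0 0.0022 0 0.0002 0;0 0 0 0.0026 0 0.0011 0;0 0 0 0.0026 0 0.0011 0;0 0 0 0.0026 0 0.0011 0'
python3 -c "
from h import *
print(tipnow(),manip.get_obs()['ft_force'])"
python3 jog.py '0 0 0 0.0002 0 0.00045 0;0 0 0 0.0004 0 0.0009 0;0 0 0 0.0004 0 0.0009 0;0 0 0 0.0004 0 0.0009 0'
python3 -c "
from h import *
print(tipnow(),manip.get_obs()['ft_force'])"
```

```text
clock: 13.62
position: [0.5937, 0.0955, 0.0647]
ee_rot: [0.972, 0.089, -0.217, 0.02]
ft_force: [-0.3, -0.0, -1.4]
grip_width: 0.152
grasp_force: 88.0
[0.6536 0.1066 0.0431] [-0.2735 -0.0301 -1.449 ]
clock: 14.12
position: [0.5937, 0.0956, 0.0637]
ee_rot: [0.972, 0.089, -0.217, 0.02]
ft_force: [0.3, 0.8, 0.1]
grip_width: 0.148
grasp_force: 88.0
[0.6536 0.1066 0.0421] [0.3451 0.8414 0.1135]
```

```bash
python3 jog.py '0 0 0 0.0002 0 0.00045 0;0 0 0 0.0004 0 0.0009 0;0 0 0 0.0004 0 0.0009 0'
python3 jog.py '0 0 0 0.0002 0 0.00045 0;0 0 0 0.0002 0 0.00045 0;0 0 0 0.0002 0 0.00045 0'
python3 -c "
from h import *
print(tipnow(),manip.get_obs()['ft_force'],proj('scene',tipnow()))
a=manip.camera('scene');cv2.imwrite('pics/s6.png',a)
cv2.imwrite('pics/c6.png',np.clip(cv2.resize(a[265:325,310:390],(800,600),interpolation=cv2.INTER_CUBIC)*1.5,0,255).astype(np.uint8))"
```

```text
clock: 14.5
position: [0.5938, 0.0955, 0.0629]
ee_rot: [0.972, 0.089, -0.217, 0.02]
ft_force: [0.7, -0.4, 1.7]
grip_width: 0.146
grasp_force: 88.0
clock: 14.88
position: [0.5938, 0.0955, 0.0624]
ee_rot: [0.972, 0.089, -0.217, 0.02]
ft_force: [1.2, 0.9, 2.2]
grip_width: 0.145
grasp_force: 88.0
[0.6537 0.1066 0.0408] [1.2037 0.9323 2.2293] (np.float64(344.46336363499347), np.float64(300.6249503619831))
```

View pics/c6.png

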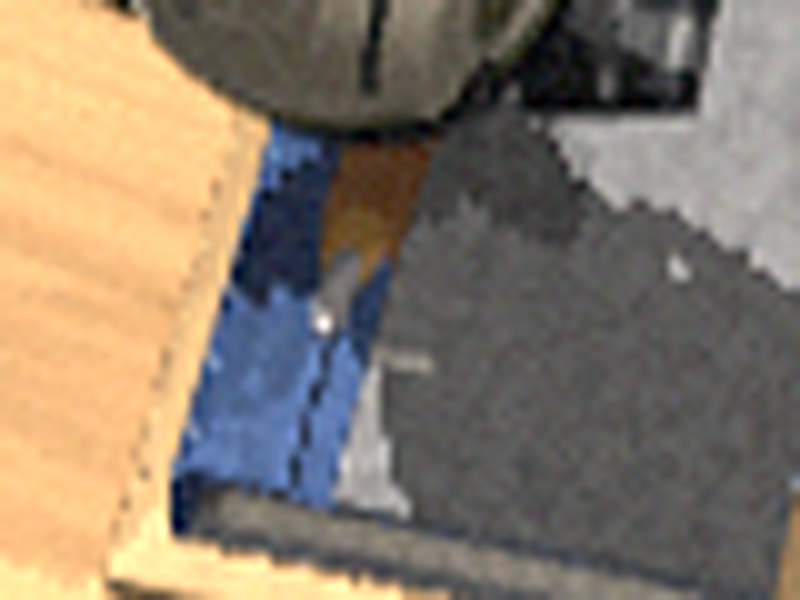

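The tip ball shows at full-frame (342.3,297), left of the dark groove edge. The prediction was (344.5,300.6), so it may be on the ridge or turned in the grip. I'll lift and remeasure.

```bash
python3 jog.py '0 0 0 -0.003 0 -0.006 0;0 0 0 -0.006 0 -0.0136 0;0 0 0 -0.006 0 -0.0136 0;0 0 0 -0.006 0 -0.0136 0'
python3 - <<'E'
from h import *
for z in(.043,.0465,.05): print(z,onz("scene",342.5,296.5,z))
p=tipnow();print(p,proj("scene",p),manip.get_obs()["ft_force"])
a=manip.camera("scene");cv2.imwrite("pics/s7.png",a);l=a.astype(int).min(2);u,v=np.round(proj("scene",p)).astype(int);print(u,v);print(l[v-14:v+6,u-8:u+8])
s=cv2.imread("pics/s6.png").astype(int).min(2);print(s[286:304,336:352])
E
```

```text
clock: 15.42
position: [0.594, 0.0956, 0.077]
ee_rot: [0.972, 0.089, -0.217, 0.02]
ft_force: [-0.4, -0.2, -1.4]
grip_width: 0.147
grasp_force: 88.2
0.043 [0.6475 0.0995 0.043 ]
0.0465 [0.6495 0.1003 0.0465]
0.05 [0.6515 0.1011 0.05  ]
[0.6538 0.1067 0.0554] (np.float64(344.61468252799165), np.float64(296.99937893043125)) [-0.4111 -0.2364 -1.3589]
345 297
[[ 57  58  50  53  16  26  26  23  27  25  32  30  20  21  29  43]
 [ 50  48  23  21  19  21  29  28  29  26  26  25  33  28  46  46]
 [ 47  18  24  22  24  23  29  40  34  29  30  31  22  25  61  63]
 [ 16  24  19  23  23  36  39  55  56  48  38  24  33  36  61  58]
 [ 12  25  26  27  17  37  45  53  59  47  35  22  29  40  59  60]
 [ 21  16  24  29  17  44  60  62  74  49  48  24  25  52  58  55]
 [ 24  31  18  24  24  56  76  79  71  43  30  43  44  57  62  58]
 [ 26  14  19  15  27  79  74  69  47  27  39  62  80  55  54  61]
 [ 25  24  26  17  57  89  75  74  32  31  59  68  84  53  55  63]
 [ 28  28  21  14  73 125  75  69  28  29  33  59  59  59  56  55]
 [ 13  27  18  18  54 159  74  55  29  22  35  36  56  61  58  59]
 [ 26 
[... 1104 characters left out ...]
  67  39  27  32  63  57  61]
 [ 24  61  55  27  28  57  67  77  72  45  29  31  36  63  63  57]
 [ 32  56  55  50  51  94  73  72  72  27  28  32  46  55  59  56]
 [ 52  51  54  50  48  99 117  72  67  26  32  24  54  58  62  55]
 [ 55  53  56  54  50 106 164  71  63  27  24  30  62  62  64  62]
 [ 54  57  55  48  46  51  84  42  42  38  31  38  58  54  59  60]
 [ 60  55  54  47  54  61  49  39  68  27  30  61  66  58  59  56]
 [ 59  52  54  54  53  72  33  59  64  46  33  81  79  76  80  74]
 [ 49  50  51  46  59  74  35  58  66  65  43  89  67  80  93  89]
 [ 57  55  50  54  69  66  44  64  63  63  78 120  56  51  53  60]
 [ 55  53  50  54  67  40  39  63  66  59 105 112  50  55  55  61]]
```

```bash
python3 -c "
from h import *
delta((.50,.10,.22),.181,-.5);delta((.58,.095,.13),.181,.44)"
```

```text
[-0.0005  0.9399  0.0018] [-0.1437 -0.0214 -0.0905]
[ 0.0003 -0.0001  0.0018] [-0.0351 -0.0019 -0.0422]
```

```bash
python3 jog.py '0 0 0 -0.035 -0.002 -0.042 0;0 0.15 0 -0.07 -0.01 -0.06 0;0 0.33 0 -0.11 -0.02 -0.08 0;0 0.5 0 -0.143 -0.021 -0.09 0;0 0.7 0 -0.143 -0.021 -0.09 0;0 0.94 0 -0.143 -0.021 -0.09 0;0 0.94 0 -0.143 -0.021 -0.09 0;0 0.94 0 -0.143 -0.021 -0.09 0;0 0.94 0 -0.143 -0.021 -0.09 0'
python3 - <<'E'
from h import *
p=tipnow();q=manip.get_obs()["position"];print(p,proj("scene",p),proj("top",p),proj("top",q))
a=manip.camera("scene");b=manip.camera("top");cv2.imwrite("pics/s8.png",a);cv2.imwrite("pics/t8.png",b)
f=lambda i,n:cv2.resize(i[int(proj(n,p)[1])-30:int(proj(n,p)[1])+70 if n=="top" else int(proj(n,p)[1])+40,int(proj(n,p)[0])-40:int(proj(n,p)[0])+40],(400,500 if n=="top" else 350),interpolation=cv2.INTER_CUBIC)
im=np.zeros((500,800,3),np.uint8);im[:,:400]=f(b,"top");im[:350,400:]=f(a,"scene")
cv2.imwrite("pics/c8.png",np.clip(im*1.8,0,255).astype(np.uint8))
E
```

```text
clock: 16.6
position: [0.5012, 0.0995, 0.2203]
ee_rot: [0.965, 0.088, 0.246, -0.023]
ft_force: [0.1, -0.6, -0.7]
grip_width: 0.145
grasp_force: 88.4
[0.5537 0.1091 0.2566] (np.float64(369.44848085105747), np.float64(198.43562996044128)) (np.float64(281.91749385369513), np.float64(251.20587638021857)) (np.float64(288.0012819991383), np.float64(277.53035883377294))
```

View pics/c8.png

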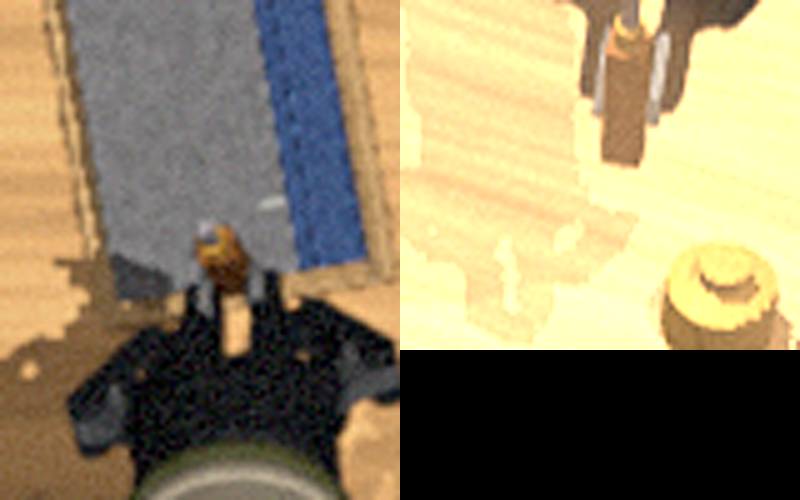

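The tool has turned in the grip: its handle hangs steeply with the rear end at crop (622,163) and the ferrule at (628,25). I'll triangulate it.

```bash
python3 - <<'E'
from h import *
o=manip.get_obs();R=Ro.from_quat(o["ee_rot"])
s=cv2.imread("pics/s8.png");t=cv2.imread("pics/t8.png")
print("s tip region");print(s.min(2).astype(int)[146:178,366:384])
print(t.min(2).astype(int)[260:292,276:296])
for n,a,b in(("ferrule",(285,271),(374.6,174)),("rear",(288,289),(373.4,200.6))):
    p,e=tri(a,b);print(n,p,e,"tool frame",R.inv().apply(p-o["position"]))
E
```

```text
s tip region
[[ 29  31  38  30  19  10  18  22  18  21  22  26  32  26  21  27  22   6]
 [ 40  32  36  32  28  28  21  28  19  25  17  27  15  13  25  19  27  21]
 [ 61  26  29  35  37  34  29  28  29  29  24  32  13  30  27  14  24  13]
 [ 80  41  27  32  32  28  37  40  31  31  26  23  19  25  30  22  18  25]
 [109  69  29  37  35  35  23  34  36  40  26  27  23  29  36  32  30  20]
 [114  89  40  32  33  36  38  34  36  32  25  16  30  27  30  35  33  26]
 [113 110  82  29  38  34  39  34  34  37  22  32  25  27  33  34  30  29]
 [103 103 109  37  40  36  37  42  37  28  27  25  26  23  31  33  29  21]
 [106 104  87  38  32  39  40  33  37  23  28  22  20  38  26  32  27  30]
 [ 99 102  78  40  39  29  31  30  42  31  25  60  58  73  54  36  31  36]
 [ 96 100  61  41  41  44  38  44  32  19  55  98 104 104  92  68  49  38]
 [ 90 103  50  36  38  45  41  38  37  27  78  93  95  99  99 101  93  28]
 [ 79 101  51  45  41  41  42  44  33  23  88  99  95  97  95  99  94  29]
 [ 95 102  42  42  40  39  41  37  35  42 104 100  99  96 102 100  86  34]
 [ 90  98  41  37  40  42  36  41  35
[... 2806 characters left out ...]
 62 14  0 19  0 10]
 [30 14 13  3 18  2 27 24  6 30 52 73 75 73 63 27  5  0  5 13]
 [25 13  3 17  6  0  7  8  5 25 55 71 71 74 59 29 12 17 14 14]
 [33  0 13 22  9  6  5  9  9 19 53 72 70 69 56 19  0  7 15 11]
 [ 9  4 15  4  0 10 10  0 12 28 51 71 73 64 52 18  4  9 19  1]
 [13  9 16  0 13 20  6  0  0 28 45 68 65 64 45 17 10  7  3  0]
 [12 13  5 13 13  9 11 13  0 29 49 71 73 62 51 25  0 13  9  5]
 [11 12  7 18  4 14 10  0  6 27 54 69 62 60 44 15  2 12  0 19]
 [ 9  0 10 17  0  5  0 19  2 18 39 56 46 33 15 17  8  5  7  0]]
ferrule [0.5138 0.1012 0.2798] 0.0015888683181242526 tool frame [ 0.0391  0.0006 -0.0464]
rear [0.4783 0.0987 0.1663] 0.011055641569933293 tool frame [-0.0464 -0.0034  0.0362]
```

```bash
python3 - <<'E'
from h import *
from scipy.optimize import least_squares
o=manip.get_obs();R=Ro.from_quat(o["ee_rot"])
# scene orange: handle pixels
s=cv2.imread("pics/s8.png");h=cv2.cvtColor(s,cv2.COLOR_BGR2HSV)
print(s[180:204:3,368:382].tolist()[3]); 
obs=[("top",75,(282,266)),("top",47,(285.4,272)),("scene",47,(374.6,173.5)),("scene",-40,(373.6,199.5))]
def f(v):
    phi,psi,cx,cy,cz=v;d=np.array([np.cos(phi)*np.cos(psi),np.sin(psi),-np.sin(phi)*np.cos(psi)])
    r=[]
    for n,l,uv in obs:
        p=o["position"]+R.apply(np.array([cx,cy,cz])+d*l/1e3);r+=list(np.array(proj(n,p))-uv)
    return np.r_[r]
for p0 in(0,.7):
    q=least_squares(f,[p0,0,-.01,0,-.006]);print(q.x,q.fun,q.cost)
E
```

```text
[[91, 100, 111], [71, 87, 106], [45, 64, 92], [51, 69, 95], [45, 67, 93], [50, 75, 97], [51, 73, 98], [46, 69, 95], [47, 71, 95], [42, 69, 93], [75, 90, 107], [76, 89, 101], [81, 96, 105], [48, 65, 84]]
[ 0.8987  0.013   0.0119 -0.0003 -0.0101] [ 0.6849  1.6943 -1.1241 -1.6276 -0.4027  0.626  -0.0081 -0.707 ] 4.152972143154153
[ 0.8987  0.013   0.0119 -0.0003 -0.0101] [ 0.6849  1.6943 -1.1241 -1.6276 -0.4027  0.626  -0.0081 -0.707 ] 4.152972143154485
```

```bash
python3 -c "
from h import *
delta((.48,.359,.1),-.208,0)"
```

```text
[-0.0975 -0.4938  0.3814] [-0.0355 -0.2591  0.1177]
```

```bash
python3 jog.py '-0.03 -0.16 0.12 -0.008 -0.06 0.02 0;-0.06 -0.3 0.24 -0.016 -0.12 0.04 0;-0.0975 -0.45 0.35 -0.024 -0.18 0.06 0;-0.0975 -0.494 0.3814 -0.032 -0.23 0.09 0;-0.0975 -0.494 0.3814 -0.0355 -0.259 0.117 0;-0.0975 -0.494 0.3814 -0.0355 -0.259 0.117 0;-0.0975 -0.494 0.3814 -0.0355 -0.259 0.117 0;-0.0975 -0.494 0.3814 -0.0355 -0.259 0.117 0' 
python3 jog.py '0 0 0 0 0 0.03 0;0 0 0 0 0 0.055 0;0 0 0 0 0 0.06 0;0 0 0 0 0 0.065 0;0 0 0 0 0 0.065 0;0 0 0 0 0 0.065 0' 30
```

```text
clock: 17.7
position: [0.4791, 0.3582, 0.1009]
ee_rot: [0.995, -0.104, 0.001, -0.001]
ft_force: [0.4, -0.3, -0.1]
grip_width: 0.148
grasp_force: 88.4
clock: 18.45
position: [0.4785, 0.3592, 0.0357]
ee_rot: [0.995, -0.103, 0.0, -0.001]
ft_force: [1.0, 0.5, -1.4]
grip_width: 0.143
grasp_force: 88.3
```

```bash
python3 jog.py '0 0 0 0.002 0 0.004 0;0 0 0 0.004 0 0.008 0;0 0 0 0.004 0 0.008 0' 20; python3 jog.py '0 0 0 0.003 0 0.004 0;0 0 0 0.006 0 0.008 0;0 0 0 0.006 0 0.008 0'
```

```text
clock: 18.82
position: [0.4828, 0.3586, 0.0282]
ee_rot: [0.995, -0.103, 0.0, -0.001]
ft_force: [-5.0, -1.5, 15.7]
grip_width: 0.145
grasp_force: 87.8
clock: 19.2
position: [0.4922, 0.3579, 0.0236]
ee_rot: [0.995, -0.104, 0.003, -0.003]
ft_force: [-1.2, -5.6, 35.0]
grip_width: 0.144
grasp_force: 110.5
```

```bash
python3 jog.py '0 0 0 0 0 0 0.2;0 0 0 0 0 0 0.25;0 0 0 0 0 0 0.3;0 0 0 0 0 0 0.4;0 0 0 0 0 -0.05 0.4;0 0 0 0 0 -0.1 0.4;0 0 0 0 0.06 -0.13 0.4;0 0 0 0 0.12 -0.13 0.4;0 0 0 0 0.18 -0.13 0.4;0 0 0 0 0.22 -0.13 0.4;0 0 0 0 0.22 -0.13 0.4'
python3 - <<'E'
from h import *
a=manip.camera("scene");b=manip.camera("top");cv2.imwrite("pics/s9.png",a);cv2.imwrite("pics/t9.png",b)
for n,i in(("top",b),("scene",a)):
    h=cv2.cvtColor(i,cv2.COLOR_BGR2HSV).astype(int);m=((h[...,0]<16)&(h[...,1]>165)&(h[...,2]>60)).astype(np.uint8)
    r=proj(n,(.49,.357,.006));x,y=map(int,r);k=np.zeros_like(m);k[y-50:y+50,x-45:x+45]=m[y-50:y+50,x-45:x+45]
    c,_=cv2.findContours(k,cv2.RETR_EXTERNAL,cv2.CHAIN_APPROX_NONE)
    for q in sorted(c,key=cv2.contourArea)[-3:]:
        w=np.array([onz(n,*p[0],.02)[:2] for p in q],np.float32);print(n,cv2.contourArea(q),cv2.minAreaRect(q),cv2.minAreaRect(w))
E
```

```text
clock: 20.58
position: [0.4424, 0.1388, 0.1489]
ee_rot: [0.994, -0.105, -0.0, -0.001]
ft_force: [0.7, 1.1, 0.1]
grip_width: 0.398
grasp_force: 0.0
top 0.0 ((194.0, 278.0), (0.0, 0.0), 0.0) ((0.4972988963127136, 0.34947386384010315), (0.0, 0.0), 0.0)
top 0.0 ((199.5, 256.0), (1.0, 0.0), 180.0) ((0.5518416166305542, 0.33696281909942627), (0.002493044827133417, 0.0), 90.36575317382812)
top 64.0 ((194.0445556640625, 271.2484130859375), (6.997724533081055, 30.361095428466797), 16.389541625976562) ((0.5140987634658813, 0.34970635175704956), (0.017473815008997917, 0.07482822239398956), 74.72654724121094)
```

```bash
python3 - <<'E'
from h import *
a=cv2.imread("pics/s9.png");b=cv2.imread("pics/t9.png")
h=cv2.cvtColor(b,cv2.COLOR_BGR2HSV).astype(int)
print(h[250:294:2,182:208,1])
u=np.array([np.cos(-.267),np.sin(-.267),0])
for l in(-.04,0,.04,.075):
    p=np.array([.514,.3497,.0])+u*l+[0,0,.013];print(l,proj("top",p),proj("scene",p))
x,y=map(int,proj("scene",(.514,.3497,.015)));hs=cv2.cvtColor(a,cv2.COLOR_BGR2HSV).astype(int)
print(x,y);print(hs[y-26:y+26:2,x-22:x+22,1])
E
```

```text
[[140 132 135 133 138 129 141 148 135 143 130 135 135 129 138 142 105  52
   29  53 139 134 135 146 140 140]
 [144 135 131 136 138 121 134 148 130 134 130 133 139 133 134 177 192 167
  181 168 147 129 135 138 142 133]
 [135 140 133 137 137 146 131 138 140 132 136 132 150 133 150 182 167 180
  169 140 128 132 135 140 132 137]
 [136 137 145 140 133 137 139 135 134 130 143 137 150 173 173 154 164 174
  193 148 141 137 135 140 131 141]
 [125 138 137 134 133 134 133 144 134 138 138 137 185 176 189 174 172 154
  176 171 144 134 137 132 137 134]
 [133 129 142 135 130 133 142 136 137 137 127 154 189 159 157 170 176 151
  188 140 131 129 131 137 142 142]
 [139 139 141 135 132 141 137 134 138 135 148 157 200 163 163 167 166 161
  119 151 131 149 143 125 127 137]
 [145 126 136 140 140 136 141 144 138 135 151 171 162 157 182 174 162 173
  148 118 143 142 139 134 133 133]
 [142 139 129 128 141 134 135 136 130 140 155 161 175 162 154 169 147 183
  121 136 126 127 145 138 136 131]
 [131 137 140 129 136 134 142 140 145 164 176 179 182 170 187 173 140 136
  136 130 141 136 133 145 139 141]
 [138 141 
[... 1332 characters left out ...]
597), np.float64(286.77178114295504)) (np.float64(485.1779882749916), np.float64(283.91015611814566))
0 (np.float64(194.82664750384217), np.float64(271.2633470930119)) (np.float64(475.4449042440807), np.float64(296.17703316386775))
0.04 (np.float64(199.37285036302387), np.float64(255.80568685305826)) (np.float64(465.4249169445153), np.float64(308.80550239449485))
0.075 (np.float64(203.33858577007626), np.float64(242.3216887952145)) (np.float64(456.41197484678094), np.float64(320.16476449292065))
475 295
[[125 125 120 ... 126 125 132]
 [120 120 112 ... 124 126 133]
 [119 127 119 ... 121 121 128]
 ...
 [127 127 127 ... 123 124 123]
 [127 124 130 ... 122 121 122]
 [115 116 124 ... 120 120 120]]
```

```bash
sed -i 's/^TIP=.*$/TIP=np.array([.060,0,-.0055]);U=np.array([np.cos(.181),np.sin(.181),0]);MID=np.array([.5967,.0959,0])/; s/pitch=.44,yaw=.181/pitch=.8,yaw=3.3226/' h.py; python3 -c "
from h import *
print(manip.get_obs()['joint_pos']);delta((.5285,.3456,.0075),-.275)"
```

```text
[-0.9156  0.0306  0.5219  1.9983 -0.018   1.1161 -2.1639]
[-0.0012 -0.      0.068 ] [ 0.042  -0.2167  0.1417]
```

```bash
python3 jog.py '0 0 0.068 0.01 -0.06 0 0.4;0 0 0.068 0.02 -0.12 0 0.4;0 0 0.068 0.035 -0.18 0 0.4;0 0 0.068 0.042 -0.217 0.03 0.4;0 0 0.068 0.042 -0.217 0.08 0.4;0 0 0.068 0.042 -0.217 0.11 0.4;0 0 0.068 0.042 -0.217 0.11 0.4;0 0 0.068 0.042 -0.217 0.11 0.4'
python3 -c "
from h import *
print(manip.get_obs()['joint_pos']);delta((.5285,.3456,.0075),-.275)"
```

```text
clock: 21.68
position: [0.5289, 0.3465, 0.04]
ee_rot: [0.991, -0.137, 0.0, -0.001]
ft_force: [0.4, -0.5, -0.2]
grip_width: 0.399
grasp_force: 0.0
[-0.9655  0.5381  0.4087  1.6552 -0.2454  0.9975 -2.3195]
[-0.0016 -0.0007  0.0011] [-0.0002  0.001   0.0325]
```

```bash
python3 jog.py '0 0 0 0 0.001 0.02 0.4;0 0 0 0 0.001 0.03 0.4;0 0 0 0 0.001 0.0325 0.4;0 0 0 0 0.001 0.0325 0.4;0 0 0 0 0.001 0.0325 0.1;0 0 0 0 0.001 0.0325 0.1;0 0 0 0 0.001 0.0325 0.1;0 0 0 0 0.001 0.0325 0.1;0 0 0 0 0.001 0.0325 0.1' 70; python3 jog.py '0 0 0 0 0 -0.03 0.1;0 0 0 0 0 -0.09 0.1;0 0 0 0 0 -0.13 0.1;0 0 0 0 0 -0.13 0.1'
python3 - <<'E'
from h import *
p=MID+.056*U+[0,0,.09];delta(p-Rt(3.3226,.8).apply(TIP),3.3226,.8);delta((.5,.25,.17),1.5)
E
```

```text
clock: 22.8
position: [0.5286, 0.3447, 0.0071]
ee_rot: [0.991, -0.137, 0.0, -0.001]
ft_force: [-0.2, -0.0, 6.1]
grip_width: 0.164
grasp_force: 69.7
clock: 23.3
position: [0.5298, 0.3452, 0.1399]
ee_rot: [0.991, -0.137, 0.002, -0.002]
ft_force: [0.1, -0.3, -1.5]
grip_width: 0.166
grasp_force: 69.0
[ 1.0497 -0.2391  2.4982] [0.2234 0.177  0.0105]
[-0.0011 -0.0071 -1.7751] [-0.0027  0.0996 -0.0306]
```

```bash
python3 jog.py '0 0 -0.188 0 0.03 -0.03 0.1;0 0 -0.376 0 0.06 -0.03 0.1;0 0 -0.56 0 0.1 -0.03 0.1;0 0 -0.75 0 0.1 -0.03 0.1;0 0 -0.94 0 0.1 -0.03 0.1;0 0 -1.12 0 0.1 -0.03 0.1;0 0 -1.3 0 0.1 -0.03 0.1;0 0 -1.5 0 0.1 -0.03 0.1;0 0 -1.68 0 0.1 -0.03 0.1;0 0 -1.775 0 0.1 -0.03 0.1'
python3 - <<'E'
from h import *
print(manip.get_obs()["joint_pos"]);p=MID+.056*U+[0,0,.09];delta(p-Rt(3.3226,.8).apply(TIP),3.3226,.8);delta((.6,.14,.17),3.3226)
E
```

```text
clock: 24.55
position: [0.5003, 0.2477, 0.1649]
ee_rot: [0.73, 0.683, -0.001, -0.0]
ft_force: [0.6, -0.3, -1.0]
grip_width: 0.162
grasp_force: 69.0
[-0.7635  0.2331  0.2561  1.7397 -0.0636  1.1789 -0.5556]
[-0.7241 -0.5637 -1.7075] [-0.1202  0.2049  0.0354]
[-0.002  -0.001  -1.8178] [-0.1009  0.1066 -0.0052]
```

```bash
python3 jog.py '-0.002 -0.001 -0.188 -0.02 0.02 0 0.1;-0.002 -0.001 -0.376 -0.04 0.05 0 0.1;-0.002 -0.001 -0.56 -0.06 0.08 0 0.1;-0.002 -0.001 -0.75 -0.1 0.106 0 0.1;-0.002 -0.001 -0.94 -0.1 0.106 0 0.1;-0.002 -0.001 -1.12 -0.1 0.106 0 0.1;-0.002 -0.001 -1.3 -0.1 0.106 0 0.1;-0.002 -0.001 -1.5 -0.1 0.106 0 0.1;-0.002 -0.001 -1.68 -0.1 0.106 0 0.1;-0.002 -0.001 -1.818 -0.1 0.106 0 0.1'
python3 - <<'E'
from h import *
print(manip.get_obs()["joint_pos"]);tipto(.056,.09)
p=tipnow();print(p,proj("scene",p),proj("top",p));a=manip.camera("scene").astype(int).min(2);cv2.imwrite("pics/s10.png",a)
E
```

```text
clock: 25.8
position: [0.5989, 0.1407, 0.1646]
ee_rot: [-0.091, 0.996, 0.0, -0.0]
ft_force: [-0.2, -0.7, -0.4]
grip_width: 0.167
grasp_force: 69.0
[-0.3689  0.351   0.0805  1.5804 -0.0303  1.2116  1.4702]
[ 0.001  -0.8003  0.0007] [-0.0914 -0.0438  0.0354]
[0.5399 0.1298 0.1702] (np.float64(379.41771823661963), np.float64(225.71379517099714)) (np.float64(276.20234598836146), np.float64(259.42701614633313))[ WARN:0@1.899] global loadsave.cpp:1063 imwrite_ Unsupported depth image for selected encoder is fallbacked to CV_8U.
```

```bash
python3 jog.py '0 -0.16 0 -0.03 -0.02 0 0.1;0 -0.33 0 -0.06 -0.044 0 0.1;0 -0.5 0 -0.0914 -0.044 0.01 0.1;0 -0.66 0 -0.0914 -0.044 0.02 0.1;0 -0.8 0 -0.0914 -0.044 0.0354 0.1;0 -0.8 0 -0.0914 -0.044 0.0354 0.1;0 -0.8 0 -0.0914 -0.044 0.0354 0.1'
python3 - <<'E'
from h import *
print(manip.get_obs()["joint_pos"]);tipto(.056,.06)
p=tipnow();print(p,proj("scene",p),proj("top",p))
a=manip.camera("scene");b=manip.camera("top");cv2.imwrite("pics/s11.png",a);cv2.imwrite("pics/t11.png",b)
def f(i,n):
    u,v=map(int,proj(n,p));return cv2.resize(i[v-40:v+40,u-40:u+40],(400,400),interpolation=cv2.INTER_CUBIC)
cv2.imwrite("pics/c11.png",np.clip(np.hstack([f(b,"top"),f(a,"scene")])*1.6,0,255).astype(np.uint8))
E
```

```text
clock: 26.72
position: [0.697, 0.1126, 0.1302]
ee_rot: [-0.079, 0.918, 0.034, 0.387]
ft_force: [0.2, -0.4, -0.0]
grip_width: 0.161
grasp_force: 69.0
[-0.2635  0.2094  0.0126  2.0934  0.8987  0.0681  0.616 ]
[-0.005  -0.002  -0.0063] [0.0222 0.0016 0.0217]
[0.6518 0.1048 0.0911] (np.float64(344.46974229373706), np.float64(286.54049855407794)) (np.float64(291.1589720265159), np.float64(212.73479422397227))
```

View pics/c11.png

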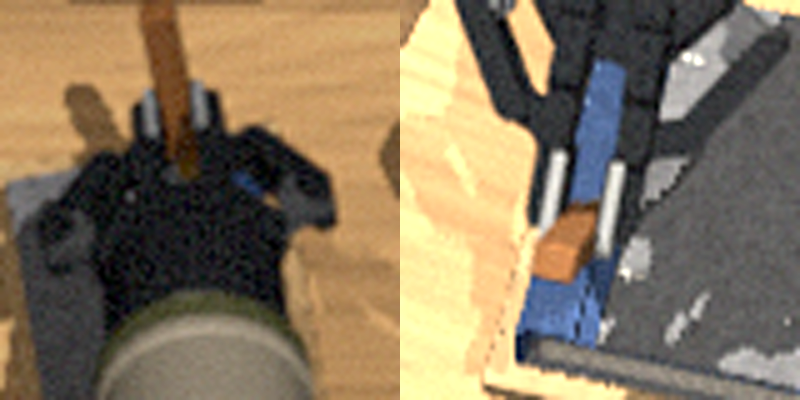

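The top crop shows the handle from beyond its upper edge to the ferrule at (185,172), with the tip hidden. The scene crop shows the handle's rear end at about (560,260). I'll fit the tool's angle in the hand.

```bash
python3 - <<'E'
from h import *
from scipy.optimize import least_squares
o=manip.get_obs();R=Ro.from_quat(o["ee_rot"])
b=cv2.imread("pics/t11.png");h=cv2.cvtColor(b,cv2.COLOR_BGR2HSV).astype(int)
for phi in(0,.3,.6,.9):
    d=np.array([np.cos(phi),0,-np.sin(phi)]);c=np.array([0,0,-.0055])-.015*d
    print(phi,[(n,np.round(proj(n,o["position"]+R.apply(c+d*l)),1).tolist()) for l in(-.04,.04,.075) for n in("top","scene")])
for r in range(160,216,3): print(r,[f"{x[0]},{x[1]},{x[2]}" for x in h[r,276:294:1]][::2])
a=cv2.imread("pics/s11.png");h=cv2.cvtColor(a,cv2.COLOR_BGR2HSV).astype(int)
m=((h[...,0]<14)&(h[...,1]>150)&(h[...,2]>50));y,x=np.nonzero(m[280:310,325:350]);print("scene orange",x.min()+325,x.max()+325,y.min()+280,y.max()+280,len(x))
E
```

```text
0 [('top', [282.4, 172.3]), ('scene', [335.0, 298.7]), ('top', [288.7, 201.2]), ('scene', [341.8, 289.9]), ('top', [291.3, 213.1]), ('scene', [344.4, 286.4])]
0.3 [('top', [282.2, 169.2]), ('scene', [333.6, 307.0]), ('top', [288.8, 202.8]), ('scene', [342.4, 286.3]), ('top', [291.6, 216.9]), ('scene', [345.8, 278.1])]
0.6 [('top', [282.5, 168.2]), ('scene', [332.8, 313.8]), ('top', [288.8, 203.4]), ('scene', [342.7, 283.3]), ('top', [291.4, 218.6]), ('scene', [346.7, 270.9])]
0.9 [('top', [283.2, 169.4]), ('scene', [332.7, 318.6]), ('top', [288.5, 203.1]), ('scene', [342.8, 281.0]), ('top', [290.9, 218.1]), ('scene', [347.1, 265.4])]
160 ['40,17,137', '40,11,134', '51,13,137', '38,15,134', '40,17,134', '41,15,134', '41,15,134', '39,13,134', '42,19,135']
163 ['45,15,135', '40,11,137', '50,17,137', '34,13,135', '40,17,137', '51,13,141', '41,15,138', '30,9,135', '35,11,136']
166 ['26,43,47', '30,15,51', '38,21,48', '15,10,52', '40,17,44', '23,22,47', '24,26,50', '0,6,45', '10,32,48']
169 ['90,255,4', '75,39,13', '0,0,0', '120,255,6', '86,255,8', '65,255,6', '120,109,14', '120,255,1', '1
[... 1165 characters left out ...]
'30,7,36', '11,249,40', '12,173,50', '15,255,34', '0,57,18', '0,0,20']
202 ['17,177,23', '132,111,23', '128,44,23', '10,109,7', '4,152,42', '10,240,33', '21,211,29', '5,102,30', '135,55,28']
205 ['107,109,21', '120,19,27', '60,35,29', '20,45,17', '100,64,24', '9,55,46', '23,242,40', '14,173,34', '124,69,26']
208 ['120,102,10', '105,255,2', '105,78,26', '101,148,19', '90,67,23', '173,30,34', '30,34,30', '140,35,22', '110,48,16']
211 ['84,29,44', '53,57,18', '83,230,10', '110,109,21', '18,67,19', '131,93,22', '90,94,19', '98,170,6', '90,39,13']
214 ['101,82,25', '96,159,16', '143,73,14', '173,73,14', '37,164,14', '108,67,19', '120,43,6', '75,46,11', '81,149,12']
scene orange 331 342 287 301 61
```

```bash
python3 -c "
from h import *
tipto(.058,.07,.55)"
```

```text
[-0.0051  0.246  -0.0052] [0.0156 0.0018 0.0307]
```

```bash
python3 jog.py '-0.005 0.12 -0.005 0.008 0.001 0.015 0.1;-0.005 0.246 -0.005 0.0156 0.0018 0.0307 0.1;-0.005 0.246 -0.005 0.0156 0.0018 0.0307 0.1;-0.005 0.246 -0.005 0.0156 0.0018 0.0307 0.1;-0.005 0.246 -0.005 0.0156 0.0018 0.0307 0.1'
python3 - <<'E'
from h import *
o=manip.get_obs();print(o["joint_pos"],o["ft_force"],tipnow());tipto(.058,.046,.55);tipto(.056,.046,.55)
R=Ro.from_quat(o["ee_rot"]);a=manip.camera("scene");cv2.imwrite("pics/s12.png",a)
h=cv2.cvtColor(a,cv2.COLOR_BGR2HSV).astype(int)
m=((h[...,0]<14)&(h[...,1]>150)&(h[...,2]>50));y,x=np.nonzero(m[275:325,320:360]);print("scene orange",x.min()+320,x.max()+320,y.min()+275,y.max()+275,len(x))
for phi in(-.1,0,.1,.3):
    d=np.array([np.cos(phi),0,-np.sin(phi)]);c=np.array([0,0,-.0055])-.015*d;up=np.array([np.sin(phi),0,np.cos(phi)])
    q=np.array([proj("scene",o["position"]+R.apply(c-.04*d+np.array([0,s*.008,0])+t*.007*up)) for s in(-1,1) for t in(-1,1)]);print(phi,"rear face",q.min(0),q.max(0))
E
```

```text
clock: 27.45
position: [0.7083, 0.1159, 0.0988]
ee_rot: [-0.087, 0.958, 0.024, 0.272]
ft_force: [-0.0, -0.1, -0.1]
grip_width: 0.162
grasp_force: 69.0
[ 0.1583  0.365  -0.4633  1.8659  0.4689  0.4267  1.1408] [-0.0352 -0.0918 -0.1203] [0.6552 0.1062 0.072 ]
[-0.0009  0.0031 -0.0001] [0.0149 0.0004 0.0215]
[-0.0009  0.0031 -0.0001] [0.0166 0.0004 0.0205]
scene orange 329 342 298 322 107
-0.1 rear face [328.5094 312.9632] [338.1223 321.7543]
0 rear face [328.1825 315.796 ] [337.6284 324.2411]
0.1 rear face [327.9236 318.5148] [337.1885 326.5399]
0.3 rear face [327.6184 323.4906] [336.4893 330.4794]
```

```bash
python3 jog.py '0 0.003 0 0.0075 0 0.011 0.1;0 0.003 0 0.0149 0.0004 0.0215 0.1;0 0.003 0 0.0149 0.0004 0.0215 0.1;0 0.003 0 0.0149 0.0004 0.0215 0.1'
python3 -c "
from h import *
o=manip.get_obs();print(o['ft_force'],tipnow());tipto(.058,.043,.55)"
python3 jog.py '0 0 0 0.0008 0 0.0013 0.1;0 0 0 0.0016 0 0.0026 0.1;0 0 0 0.0016 0 0.0026 0.1'
python3 -c "
from h import *
o=manip.get_obs();print(o['ft_force'],tipnow())"
```

```text
clock: 28.0
position: [0.7075, 0.1165, 0.0733]
ee_rot: [-0.087, 0.958, 0.024, 0.271]
ft_force: [0.0, -0.3, -0.3]
grip_width: 0.164
grasp_force: 69.0
[ 0.0283 -0.3474 -0.3215] [0.6543 0.1067 0.0466]
[-0.0008  0.0006  0.0007] [ 0.0024 -0.0003  0.0028]
clock: 28.38
position: [0.7075, 0.1161, 0.0703]
ee_rot: [-0.087, 0.958, 0.024, 0.271]
ft_force: [0.7, 0.6, -0.0]
grip_width: 0.16
grasp_force: 69.0
[ 0.6572  0.5635 -0.0394] [0.6544 0.1064 0.0436]
```

Half-millimetre steps now, reading the force each time.

```bash
R='python3 jog.py'; python3 jog.py '0 0 0 0.0005 0 0.0008 0.1;0 0 0 0.0005 0 0.0008 0.1' | grep -E 'ft|pos|width'; python3 jog.py '0 0 0 0.0003 0 0.0004 0.1;0 0 0 0.0003 0 0.0004 0.1'| grep -E 'ft|pos|width'; python3 -c "
from h import *
o=manip.get_obs();print(tipnow());l=manip.camera('scene');cv2.imwrite('pics/s13.png',l)
h=cv2.cvtColor(l,cv2.COLOR_BGR2HSV).astype(int)
m=((h[...,0]<14)&(h[...,1]>150)&(h[...,2]>50));y,x=np.nonzero(m[285:340,320:360]);print('scene orange',x.min()+320,x.max()+320,y.min()+285,y.max()+285,len(x))
R=Ro.from_quat(o['ee_rot'])
for phi in(-.1,0,.1):
    d=np.array([np.cos(phi),0,-np.sin(phi)]);c=np.array([0,0,-.0055])-.015*d;up=np.array([np.sin(phi),0,np.cos(phi)])
    q=np.array([proj('scene',o['position']+R.apply(c-.04*d+np.array([0,s*.008,0])+t*.007*up)) for s in(-1,1) for t in(-1,1)]);print(phi,q.min(0),q.max(0))"
```

```text
position: [0.7076, 0.1162, 0.0694]
ft_force: [-0.5, -0.8, -1.1]
grip_width: 0.163
position: [0.7076, 0.1162, 0.069]
ft_force: [0.3, -0.3, -0.2]
grip_width: 0.166
[0.6545 0.1064 0.0423]
scene orange 330 342 306 329 95
-0.1 [328.8325 320.7179] [338.2277 329.2904]
0 [328.5132 323.4759] [337.7458 331.7002]
0.1 [328.2602 326.1184] [337.3167 333.9228]
```

```bash
for i in 1; do python3 jog.py '0 0 0 0.0003 0 0.0004 0.1;0 0 0 0.0003 0 0.0004 0.1'| grep -E 'ft|pos|width'; done; python3 jog.py '0 0 0 0.0003 0 0.0004 0.1;0 0 0 0.0003 0 0.0004 0.1'| grep -E 'ft|pos|width';  python3 jog.py '0 0 0 0 0 0 0.1'| grep -E 'ft|pos|width'; python3 -c "
from h import *
print(tipnow())"
```

```text
position: [0.7076, 0.1162, 0.0686]
ft_force: [0.7, -0.2, 1.2]
grip_width: 0.164
position: [0.7076, 0.1162, 0.0681]
ft_force: [1.1, -0.3, 1.8]
grip_width: 0.162
position: [0.7076, 0.1162, 0.0681]
ft_force: [1.7, -0.7, 1.8]
grip_width: 0.163
[0.6545 0.1065 0.0414]
```

```bash
python3 jog.py '0 0 0 0.0003 0 0.0005 0.1;0 0 0 0.0003 0 0.0005 0.1'| grep -E 'ft|pos|width';  python3 jog.py '0 0 0 0 0 0 0.1'| grep -E 'ft|pos|width'; python3 -c "
from h import *
print(tipnow())"
```

```text
position: [0.7077, 0.1162, 0.0676]
ft_force: [2.4, 0.3, 4.2]
grip_width: 0.164
position: [0.7076, 0.1162, 0.0676]
ft_force: [1.6, 0.8, 4.0]
grip_width: 0.159
[0.6545 0.1064 0.0408]
```

```bash
python3 jog.py '0 0 0 0.0017 0 -0.001 0.1;0 0 0 0.0052 0 -0.0031 0.1;0 0 0 0.0086 0 -0.0052 0.1;0 0 0 0.012 0 -0.0073 0.1' | grep -E 'clock|ft|pos|width'; python3 -c "
from h import *
p=tipnow();print(p,(p-MID)@U,(p-MID)@[-U[1],U[0],0]);tipto(-.058,.0407,.55)"
```

```text
clock: 30.42
position: [0.6935, 0.1137, 0.0675]
ft_force: [4.2, 0.3, 4.6]
grip_width: 0.162
[0.6404 0.1039 0.0408] 0.04440251112192146 1.9554097240219033e-05
[-0.0009  0.0013  0.0004] [ 0.0873 -0.0001 -0.0535]
```

```bash
python3 jog.py '0 0 0 0.0034 0 -0.0021 0.1;0 0 0 0.0068 0 -0.0042 0.1;0 0 0 0.0102 0 -0.0063 0.1;0 0 0 0.0136 0 -0.0083 0.1;0 0 0 0.0171 0 -0.0105 0.1' | grep -E 'clock|ft|pos|width'; python3 -c "
from h import *
p=tipnow();print(p,(p-MID)@U,(p-MID)@[-U[1],U[0],0]);tipto(-.058,.0407,.55)"
```

```text
clock: 31.05
position: [0.6737, 0.11, 0.0674]
ft_force: [5.6, -0.0, 4.9]
grip_width: 0.164
[0.6206 0.1003 0.0406] 0.024277083594002064 3.239120113652655e-05
[-0.0009  0.001   0.0004] [ 0.0701 -0.0001 -0.0431]
```

```bash
python3 jog.py '0 0 0 0.0034 0 -0.0022 0.1;0 0 0 0.0068 0 -0.0043 0.1;0 0 0 0.0102 0 -0.0064 0.1;0 0 0 0.0136 0 -0.0084 0.1;0 0 0 0.0171 0 -0.0106 0.1' | grep -E 'clock|ft|pos|width'; python3 -c "
from h import *
p=tipnow();print(p,(p-MID)@U,(p-MID)@[-U[1],U[0],0],manip.get_obs()['joint_pos']);tipto(-.058,.0407,.55)"
```

```text
clock: 31.68
position: [0.6538, 0.1064, 0.0673]
ft_force: [3.8, 0.7, 4.8]
grip_width: 0.161
[0.6007 0.0967 0.0406] 0.004043219276781536 3.733583434405429e-05 [ 0.1447  0.3037 -0.435   2.0225  0.5091  0.3254  1.0732]
[-0.0009  0.0008  0.0004] [ 0.0528 -0.0001 -0.0325]
```

```bash
python3 jog.py '0 0 0 0.0034 0 -0.0021 0.1;0 0 0 0.0068 0 -0.0042 0.1;0 0 0 0.0102 0 -0.0063 0.1;0 0 0 0.0136 0 -0.0084 0.1;0 0 0 0.0171 0 -0.0105 0.1;0 0 0 0.0205 0 -0.0126 0.1' | grep -E 'clock|ft|pos|width'; python3 -c "
from h import *
p=tipnow();print(p,(p-MID)@U,(p-MID)@[-U[1],U[0],0],manip.get_obs()['joint_pos']);tipto(-.058,.0407,.55)"
```

```text
clock: 32.42
position: [0.6301, 0.102, 0.0673]
ft_force: [5.2, 0.9, 4.8]
grip_width: 0.161
[0.577  0.0923 0.0406] -0.0200757623744606 -8.464825295757882e-06 [ 0.1612  0.2582 -0.4477  2.0807  0.4928  0.3075  1.0776]
[-0.001   0.0007  0.0004] [ 0.0323 -0.     -0.0199]
```

```bash
python3 jog.py '0 0 0 0.0034 0 -0.0021 0.1;0 0 0 0.0068 0 -0.0042 0.1;0 0 0 0.0102 0 -0.0063 0.1;0 0 0 0.0136 0 -0.0084 0.1;0 0 0 0.0171 0 -0.0105 0.1' | grep -E 'clock|ft|pos|width';python3 jog.py '0 0 0 0.0034 0 -0.0021 0.1;0 0 0 0.0068 0 -0.0042 0.1;0 0 0 0.0102 0 -0.0063 0.1;0 0 0 0.0136 0 -0.0084 0.1;0 0 0 0.0171 0 -0.0105 0.1;0 0 0 0.0171 0 -0.0105 0.1' | grep -E 'clock|ft|pos|width'; python3 -c "
from h import *
p=tipnow();print(p,(p-MID)@U,(p-MID)@[-U[1],U[0],0],manip.get_obs()['joint_pos']);tipto(-.058,.0407,.55)"
```

```text
clock: 33.05
position: [0.6104, 0.0984, 0.0673]
ft_force: [4.3, 0.9, 4.7]
grip_width: 0.167
clock: 33.8
position: [0.5895, 0.0944, 0.0663]
ft_force: [-2.2, 0.1, 5.7]
grip_width: 0.162
[0.5363 0.0847 0.0398] -0.06145322662717204 -0.00014512717324600982 [ 0.1967  0.1802 -0.4778  2.1762  0.4475  0.2819  1.1023]
[-0.0015 -0.002   0.0003] [-0.0034  0.0001  0.0009]
```

```bash
cat > chk.py <<'E'
from h import *
o=manip.get_obs();R=Ro.from_quat(o["ee_rot"]);l=manip.camera('scene');h=cv2.cvtColor(l,cv2.COLOR_BGR2HSV).astype(int)
m=((h[...,0]<14)&(h[...,1]>150)&(h[...,2]>50));u,v=map(int,proj("scene",o["position"]+R.apply([-.05,0,-.0055])))
y,x=np.nonzero(m[v-18:v+20,u-15:u+15]);print('orange',x.min()+u-15,x.max()+u-15,y.min()+v-18,y.max()+v-18,len(x))
for phi in(-.1,0,.1):
    d=np.array([np.cos(phi),0,-np.sin(phi)]);c=np.array([0,0,-.0055])-.015*d;up=np.array([np.sin(phi),0,np.cos(phi)])
    q=np.array([proj('scene',o['position']+R.apply(c-.04*d+np.array([0,s*.008,0])+t*.007*up)) for s in(-1,1) for t in(-1,1)]);print(phi,q.min(0),q.max(0))
E
python3 chk.py; python3 -c "
from h import *
delta((.60,.15,.17),3.3226)"
```

```text
orange 344 355 259 278 77
-0.1 [343.2088 269.9105] [352.1128 278.0405]
0 [342.8772 272.5544] [351.6447 280.4132]
0.1 [342.6022 275.1124] [351.2199 282.6304]
[-0.0016  0.5477 -0.0001] [-0.0715  0.0526 -0.0781]
```

```bash
python3 jog.py '0 0 0 -0.008 0 -0.013 0.1;0 0 0 -0.026 0 -0.042 0.1;0 0.18 0 -0.045 0.01 -0.06 0.1;0 0.36 0 -0.06 0.03 -0.078 0.1;0 0.548 0 -0.0715 0.0526 -0.078 0.1;0 0.548 0 -0.0715 0.0526 -0.078 0.1;0 0.548 0 -0.0715 0.0526 -0.078 0.1'
python3 -c "
from h import *
delta((.475,.36,.05),2.93);print(manip.get_obs()['joint_pos'])"
```

```text
clock: 34.72
position: [0.6001, 0.1503, 0.1687]
ee_rot: [-0.091, 0.996, -0.0, -0.001]
ft_force: [-0.5, 0.0, -1.5]
grip_width: 0.161
grasp_force: 69.0
[-0.001  -0.002   0.3929] [0.085  0.2289 0.1188]
[ 0.1405  0.424  -0.5959  1.5329  0.2448  1.2623  1.2628]
```

```bash
python3 jog.py '-0.001 -0.002 0.15 0.02 0.06 0 0.1;-0.001 -0.002 0.3 0.04 0.12 0 0.1;-0.001 -0.002 0.393 0.06 0.18 0.02 0.1;-0.001 -0.002 0.393 0.085 0.229 0.06 0.1;-0.001 -0.002 0.393 0.085 0.229 0.1 0.1;-0.001 -0.002 0.393 0.085 0.229 0.1188 0.1;-0.001 -0.002 0.393 0.085 0.229 0.1188 0.1;-0.001 -0.002 0.393 0.085 0.229 0.1188 0.1'
python3 -c "
from h import *
delta((.475,.36,.0085),2.93);p=manip.get_obs();print(tipnow())"
```

```text
clock: 35.72
position: [0.4782, 0.3597, 0.0535]
ee_rot: [0.107, 0.994, 0.001, 0.003]
ft_force: [0.3, 0.0, -0.2]
grip_width: 0.162
grasp_force: 69.0
[ 0.0027  0.0065 -0.0025] [ 0.0035 -0.0005  0.045 ]
[0.4195 0.3725 0.0586]
```

```bash
python3 jog.py '0 0 0 0 0 0.02 0.1;0 0 0 0 0 0.035 0.1;0 0 0 0 0 0.041 0.1;0 0 0 0 0 0.043 0.1;0 0 0 0 0 0.044 0.1;0 0 0 0 0 0.044 0.1'; python3 jog.py '0 0 0 0 0 0.0007 0.1;0 0 0 0 0 0.0012 0.1;0 0 0 0 0 0.0012 0.1'
```

```text
clock: 36.48
position: [0.4771, 0.3605, 0.0082]
ee_rot: [0.106, 0.994, 0.001, 0.003]
ft_force: [0.2, -0.1, -1.0]
grip_width: 0.168
grasp_force: 69.0
clock: 36.85
position: [0.4771, 0.3604, 0.0071]
ee_rot: [0.106, 0.994, 0.001, 0.003]
ft_force: [-0.4, -0.5, 4.8]
grip_width: 0.166
grasp_force: 69.7
```

Contact at the grasp height. Now a gentle release and retreat.

```bash
python3 jog.py '0 0 0 0 0 0 0.2;0 0 0 0 0 0 0.25;0 0 0 0 0 0 0.3;0 0 0 0 0 0 0.4;0 0 0 0 0 0 0.4;0 0 0 0 0 -0.03 0.4;0 0 0 0 0 -0.09 0.4;0 0 0 0 0 -0.14 0.4;0 0 0 0 0.06 -0.15 0.4;0 0 0 0 0.12 -0.15 0.4;0 0 0 0 0.17 -0.15 0.4;0 0 0 0 0.17 -0.15 0.4;0 0 0 0 0.17 -0.15 0.4'
python3 - <<'E'
from h import *
b=manip.camera("top");a=manip.camera("scene");cv2.imwrite("pics/t20.png",b);cv2.imwrite("pics/s20.png",a)
h=cv2.cvtColor(b,cv2.COLOR_BGR2HSV).astype(int);m=((h[...,0]<16)&(h[...,1]>150)&(h[...,2]>55)).astype(np.uint8)
m=cv2.morphologyEx(m,cv2.MORPH_OPEN,np.ones((3,3)));k=np.zeros_like(m);k[240:325,160:225]=m[240:325,160:225]
for q in cv2.findContours(k,cv2.RETR_EXTERNAL,cv2.CHAIN_APPROX_NONE)[0]:
    w=np.array([onz("top",*p[0],.02)[:2] for p in q],np.float32);print(cv2.contourArea(q),cv2.minAreaRect(q),cv2.minAreaRect(w))
# bystanders: difference to the start picture around each
b0=cv2.imread("pics/top0.png").astype(int)
for n,p,r in(("tape",(.671,.35,.024),24),("glue",(.6904,-.0281,.085),15),("weight",(.4226,.1228,.05),14),("cards",(.6846,-.1136,.03),20),("book",(.59,.127,.044),30)):
    u,v=map(int,proj("top",p));d=np.abs(b.astype(int)-b0).max(2)[v-r:v+r,u-r:u+r];print(n,d.mean(),(d>40).mean())
E
```

```text
clock: 38.48
position: [0.512, 0.5259, 0.1565]
ee_rot: [0.106, 0.994, 0.0, 0.002]
ft_force: [0.0, -0.6, 0.1]
grip_width: 0.403
grasp_force: 0.0
99.5 ((189.88851928710938, 284.9737548828125), (6.298581600189209, 21.758737564086914), 13.240520477294922) ((0.48004037141799927, 0.3593049645423889), (0.01569245010614395, 0.0533740259706974), 77.88273620605469)
33.0 ((193.50001525878906, 269.5), (5.692099571228027, 8.854376792907715), 18.43494987487793) ((0.5183327198028564, 0.3511715531349182), (0.0142331812530756, 0.021798133850097656), 72.65422821044922)
tape 6.014756944444445 0.0
glue 6.166666666666667 0.0
weight 5.983418367346939 0.0
cards 6.22 0.0
book 5.432222222222222 0.0
```

```bash
python3 -c "
from workcell import manip
print(manip.hand_in())"
```

```text
the job is handed in; nothing more can be done
None
```

The job is handed in at about 38.6 s: I opened only the tool-emblem box, ran the tool along the groove from the far tick to the near tick at about 3 cm/s with 4–6 N of downward force, then laid it flat on the mat. The first try slipped in the grip; its tip touched the book lightly (under about 4 N), seemingly just beside the groove, and I set the tool down on the mat once to regrasp it. The tape, jar, weight and cards did not move.

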